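# Wet-painted cover into the dust box

## Task

Swing the dust box's lid up until it rests on its stop, and leave it there. Then use the spatula to lift the freshly painted round cover off the sloping stand, sliding the blade under it, and lay it gently, flat and central, on the two ribs inside the box, painted face up: do not drop or tip it, and never touch it with the hand. Draw the spatula out and lay it back on the bench, blade flat and clear of the other things, without disturbing the tin, the cup or the offcut.

Things in the scene. Friction and masses are not known exactly. Their poses are not given: they have to be found in the camera images.
- stand: Fixed sloping plywood paint stand, open below between legs. Origin on the bench under the board's middle; x level, to the uphill side; y to the left looking uphill. Board 180 mm along the slope, 190 wide, 12 thick, rising 27 degrees towards +x; its top passes through (0,0,130) mm, low edge 89 mm and high edge 171 mm up. The low edge is open for a blade.
- stand_seat (a point): Middle of the board's top surface (axes as stand, not tilted); the cover lies centred here within 1 mm. Four 8 mm steel pegs, standing 14 mm square to the board at 45 mm downhill and 46.5 mm uphill of here, each at y = +46 and -46 mm, stop it sliding along the slope; 84 mm is free between left and right pegs.
- cover: Round green metal cover, wet paint on top; 120 mm across, 7 mm thick (10 in the middle), 0.11 to 0.21 kg. Origin at the centre of its underside, z out of the painted face. Rim bevelled below: the underside is flat to radius 48 mm, then rises 4 mm by the edge, so a blade edge kept on the board slides under it; one 4 mm or more above the board does not.
- spatula: Steel spatula, red handle, 0.19 kg, lying blade flat on the bench. Origin under the blade's middle; x to the tip, z up. Blade 90 mm long (x -45 to +45), 58 wide, 2 thick. From its rear a 30 mm wide neck slopes up and back to the handle, a bar parallel to the blade, 16 mm wide (y), 22 high (z 35 to 57), x -57 to -167 mm. Balance point about x = -28 mm.
- spatula_grip (a point): Point in the handle's centre line, 80 mm behind and 46 mm above the spatula's origin (axes as the spatula).
- spatula_tip (a point): Middle of the blade's front edge, underside.
- dustbox: Fixed blue box, 150 mm deep (x), 200 wide (y); sides and back (+x) 70 high, 6 thick; front (-x) open, closed only by the lid's hanging front. Origin on the bench under its centre; x to the back. Floor 6 mm. Two wooden ribs, 10 wide, 130 long along x, at y = +41 and -41 mm, tops 40 mm above the bench; 72 mm free between them.
- ribs (a point): Centre of the box at the height of the rib tops (40 mm above the bench): where the centre of the cover's underside belongs.
- lid (a joint): Angle of the dust box's lid in rad: 0 shut, 1.8 on its stop (leaning back past upright). Hinge along the box's y at the top of the back wall. The 0.28 kg lid falls shut if let go below about 1.6 and falls on to its stop beyond that.
- lid_hinge (a point): Middle of the hinge axis: 75 mm behind the box's centre, 72 mm above the bench (axes as dustbox).
- lid_bar (a point): Middle of the lid's black pull bar, a 10 mm rod 90 mm long, parallel to the hinge, 42 mm in front of the lid's hanging front (37 mm free behind it). Lid shut: 196 mm in front of the hinge, 12 mm below it, 60 mm above the bench. Turns with the lid.
- paint_tin: Bystander: closed tin, 84 mm across, 100 high; origin at the centre of its foot. Leave alone.
- offcut: Bystander: wooden offcut 130 x 50 x 40 mm; origin at the centre of its underside. Leave alone.
- brush_pot: Bystander: blue plastic cup 80 mm across, 90 high; origin at the centre of its foot. Leave alone.
Mind the look-alikes: they are no part of the job. There is more than one size of the cover; the one meant has the size given above. What is shaped like the spatula but blue is not meant.

How it is judged:
On the way, in this order (a step that is already met when the one before it is completed fails the run):
1. the lid rests on its stop (value of joint lid above 1.75 rad), for 0.2 s.
2. the cover is carried on the spatula, clear of the stand (contact force between cover and spatula above 0.3 N and contact force between cover and stand below 0.05 N and z of cover in the frame of stand_seat above 0.02 m), for 0.3 s.
At the end, for the whole second after the job is handed in: Lid on its stop (over 1.75 rad); cover at rest on the ribs, face up, within 20 mm of the box's centre, 4 mm of rib height and 0.08 rad of level; spatula at rest flat on the bench (within 4 mm and 0.1 rad), touching neither cover, box nor stand (value of joint lid above 1.75 rad and horizontal distance between cover and ribs below 0.02 m and z of cover in the frame of ribs between -0.004 and 0.004 m and angle between cover's own z axis and vertical below 0.08 rad and linear speed of each of cover, spatula below 0.01 m/s and contact force between cover and spatula below 0.05 N and angle between spatula's own z axis and vertical below 0.1 rad and height (world z) of spatula below 0.004 m and contact force between spatula and dustbox below 0.05 N and contact force between spatula and stand below 0.05 N).
It fails at once if the hand touches the wet cover (contact force between any of the fingers, the arm and cover above 0.3 N).
It fails at once if the cover is tipped over (angle between cover's own z axis and vertical above 1 rad).
It fails at once if a bystander is disturbed (distance of any of paint_tin, offcut, brush_pot from where it was at the start of the episode above 0.02 m).
It fails at once if the cover is dropped or thrown (linear speed of cover above 0.9 m/s).
It also fails if it takes over 72 s, if anything falls off the work surface, if the arm or the gripper's body presses on something with over 40 N, if the wrist force passes 120 N, or if a joint passes its speed limit or range.

## Robot

A 6-joint arm with a two-finger parallel gripper is mounted at the origin on the work surface. World frame = base frame: x ahead of the robot, y to its left, z up, the work surface at z = 0. Lengths are in m, angles in rad, forces in N, time in s.
With the tool pointing down it reaches from about 0.35 to 0.975 m from the base axis. Payload 4.9 kg.
Tool frame: the origin (TCP) lies midway between the tips of the shut fingers; the grasp point (between the pads) lies 19 mm behind it (manip.pinch_z is the x of the grasp point in the tool frame, in m); x points along the fingers, y is the direction in which the jaws open and shut, and the axes are right-handed (so a half turn about x gives the same grasp; the last joint's range is limited). The gripper opens to 85 mm and grips with 20 to 120 N. Pads are 22 mm wide; open, the fingers measure 114 mm over their backs; the gripper's body (76 mm by 85 mm) begins 54 mm behind the grasp point. The pads swing forward as they close: fully open they stand 13 mm farther back than shut.
Start: joints at [-1.406, 0.053, 1.613, -0, 1.476, -0.119], TCP at [0.175, -0.6, 0.231] pointing down, gripper open.
Joint ranges: [-3.01, 3.01], [-1.01, 2.22], [0.06, 2.58], [-1.02, 4.17], [0.09, 2.62], [-3.14, 3.14]. Speed limits (rad/s): [2.57, 2.57, 3.14, 3.14, 3.14, 3.14].

## Interface

Orientations are given as a unit quaternion [w, x, y, z].
In Python, from plant import sensors, cams, workorder, manip gives the robot as it stands.
- The arm moves only by the tool drive_tool, never from a script. Its argument "series" is a list of rows, each an object of numbers: "x", "y", "z": the shift along the tool's x, y, z in units of 25 mm (1.0 is 25 mm); "ax", "ay", "az": the turn, a rotation vector about the tool's x, y, z in units of 5 degrees (1.0 is 5 degrees). A call has 1 to 5 rows; each row is the pose to reach, as a shift and turn from the pose commanded when the call began, along the tool's axes at that moment; what a row does not reach only later rows make up. A row lasts 1/12 s, in which the tool goes at most 41.7 mm and 7.16 degrees, less where a joint would pass 70% of its speed; a pose out of reach is approached as far as the arm can. A call with a gripper value outside its range is refused whole. "hand" is the opening, from 0 (shut) to 1 (fully open), set as the call begins (left out, the last holds). The fingers move at their own pace and stop on an object; the grip force is fixed at half the most. Time passes only in rows, so rows that repeat a pose let the fingers close. It gives the time, the measured TCP pose, the force and the opening at its end, in the units of the state.
- sensors.state(): the state, without advancing time (a new reading comes with each control period).
- cams.grab_frame(name): name is "side" or "top" or "wrist"; returns a dict with "img" (400x640x3 uint8, blue, green, red), "camera_matrix" (3x3 intrinsics, pixels), "cam_to_world" (4x4, takes a point from camera to world coordinates). Camera axes: x right, y down, z forward; pixel columns grow to the right and rows downward; lengths in m; the calibration is good to about 2 mm. A picture is of the moment at which its call begins. There is no depth.
- workorder.job_done(): hands the job in, once; it reports no verdict.
The state is a dict: "time": time; "joint_pos": joint angles; "joint_vel": joint speeds; "joint_efforts": joint torques, N m; "tool_pos": TCP position; "tool_rot": TCP orientation; "contact_force": force on the tool from outside, world axes, zero at the start; "ft_torque": the same for the moment, N m; "gripper_width": opening from 0.0 (shut) to 1.0 (fully open).
Only numpy, scipy, OpenCV 4.12 (cv2) and the standard library are available. Lean on these libraries where they do the work, as an engineer would, in place of code of your own. Each camera call takes 0.05 s, during which the arm holds its last target.

## Working session

There is one attempt and no reset: what is moved stays moved. The work goes in short steps, Python scripts to look and compute and a tool call to move; the robot and the scene stay as the last step left them, time stands still between calls to the robot, and variables do not carry over. Pictures are saved under pics/ and viewed, and the job is handed in when it is done.

Besides the shell and the picture viewer there is one more tool, called as name(argument=value, ...) on one line, values as JSON. drive_tool: Moves the arm, as the interface text tells. Its arguments: {"type":"object","properties":{"series":{"type":"array","items":{"type":"object","properties":{"x":{"type":"number"},"y":{"type":"number"},"z":{"type":"number"},"ax":{"type":"number"},"ay":{"type":"number"},"az":{"type":"number"}}}},"hand":{"type":"number"}},"required":["series"]}

```bash
ls; mkdir -p pics; python3 - <<'E'
from plant import sensors,cams,workorder,manip
import cv2
print(sensors.state()); print([a for a in dir(manip) if a[0]!='_'], manip.pinch_z)
for n in("side","top","wrist"):
    f=cams.grab_frame(n); cv2.imwrite(f"pics/{n}0.png",f["img"]); print(n,f["camera_matrix"],f["cam_to_world"])
E
```

```text
pics
{'time': 0.0, 'joint_pos': array([-1.40603437e+00,  5.33663134e-02,  1.61428185e+00, -2.55889465e-05,
        1.47596979e+00, -1.19009772e-01]), 'joint_vel': array([ 0.00087754, -0.00122839,  0.00208286, -0.00035108, -0.00102404,
        0.00111372]), 'joint_efforts': array([ 3.36509904e-03, -3.93684912e+01, -3.70171773e+01,  7.26807116e-05,
        7.09993605e-03,  8.86109149e-06]), 'tool_pos': array([ 0.1748734 , -0.59940114,  0.2300644 ]), 'tool_rot': array([-0.09927731, -0.69997526, -0.10070863,  0.70002602]), 'contact_force': array([ 0.21635644, -1.8019044 , -1.003789  ]), 'ft_torque': array([ 0.00844359, -0.06947547,  0.01645863]), 'gripper_width': 0.9971983646472722}
['IKError', 'pinch_z'] -0.0187
side [[466.86037673   0.         312.67218305]
 [  0.         466.86037673 192.94075379]
 [  0.           0.           1.        ]] [[-0.91736976 -0.26991597  0.29253735  0.08651926]
 [-0.39761239  0.58752185 -0.7047854   1.03032092]
 [ 0.01836075 -0.76286528 -0.64629671  1.08217651]
 [ 0.          0.          0.          1.        ]]
top [[503.51928932   0.         309.32609752]
 [  0.         503.51928932 206.35496778]
 [  0.           0.           1.        ]] [[-2.42119849e-02 -9.96553285e-01  7.93431148e-02  4.19843330e-01]
 [-9.99706818e-01  2.41546223e-02 -1.68279438e-03 -2.49311733e-02]
 [-2.39508707e-04 -7.93605966e-02 -9.96845945e-01  1.39975328e+00]
 [ 0.00000000e+00  0.00000000e+00  0.00000000e+00  1.00000000e+00]]
wrist [[297.04013739   0.         322.8420663 ]
 [  0.         297.04013739 199.68713962]
 [  0.           0.           1.        ]] [[ 0.27977108 -0.91448315 -0.29231612  0.24936119]
 [-0.96006588 -0.26689609 -0.08390467 -0.57758814]
 [-0.00128862  0.30411683 -0.95263387  0.37410044]
 [ 0.          0.          0.          1.        ]]
```

View pics/top0.png

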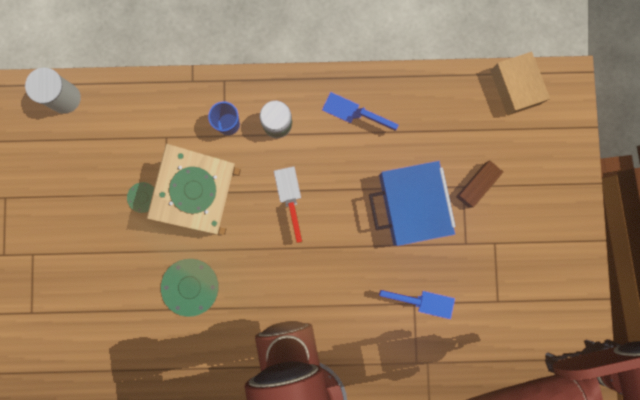

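View pics/side0.png

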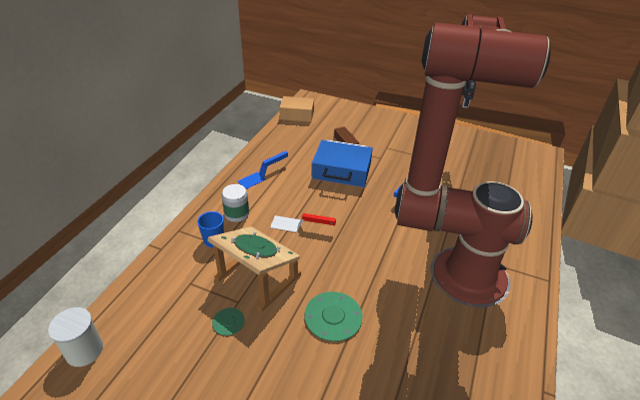

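View pics/wrist0.png

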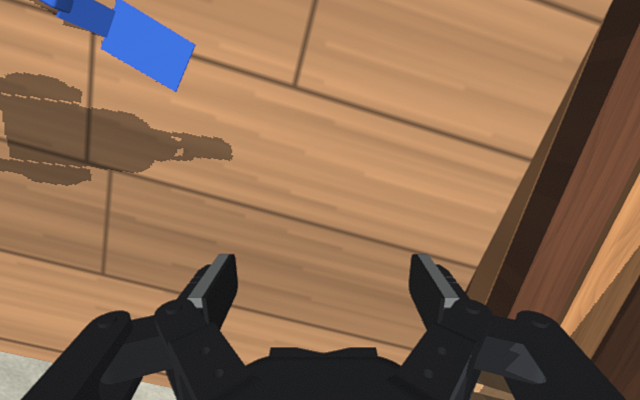

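```bash
python3 - <<'E'
import cv2
a=cv2.imread('pics/top0.png');b=cv2.imread('pics/side0.png')
cv2.imwrite('pics/z1.png',cv2.resize(a[130:250,120:320],None,fx=4,fy=4,interpolation=2))
cv2.imwrite('pics/z2.png',cv2.resize(b[190:310,190:350],None,fx=5,fy=5,interpolation=2))
cv2.imwrite('pics/z3.png',cv2.resize(a[140:260,340:510],None,fx=4.7,fy=4.7,interpolation=2))
E
```

```text
(no output)
```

View pics/z1.png

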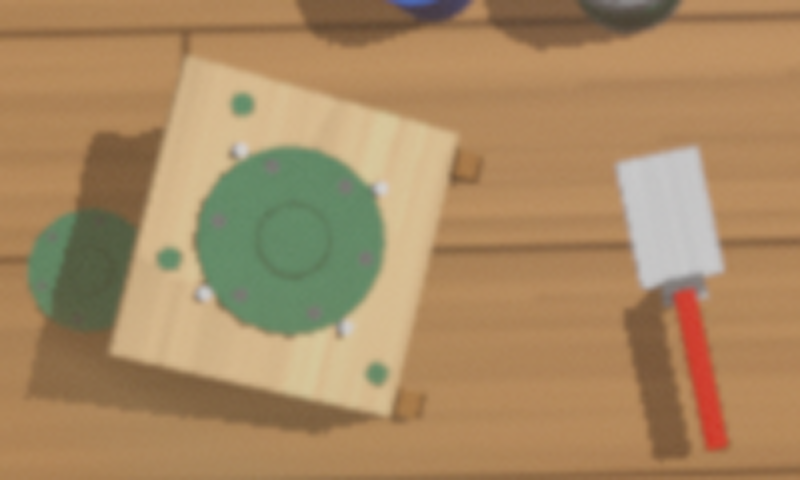

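View pics/z2.png

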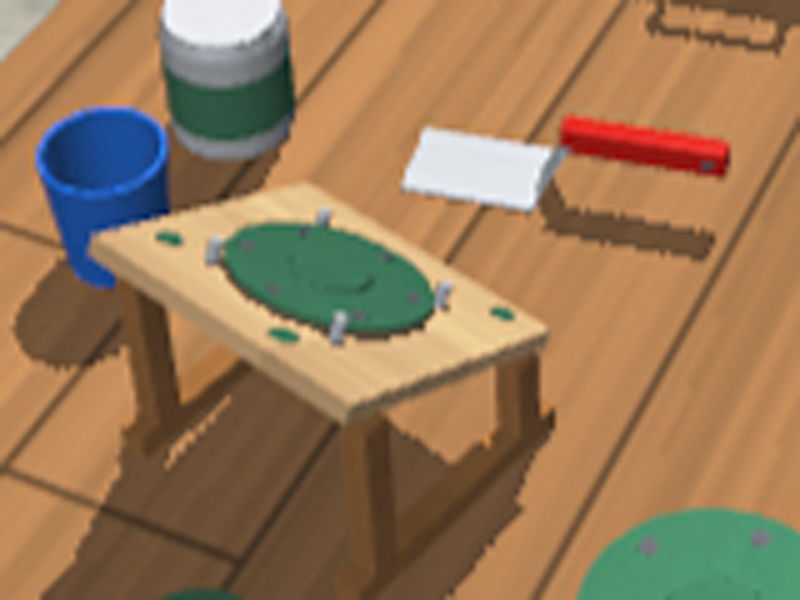

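View pics/z3.png

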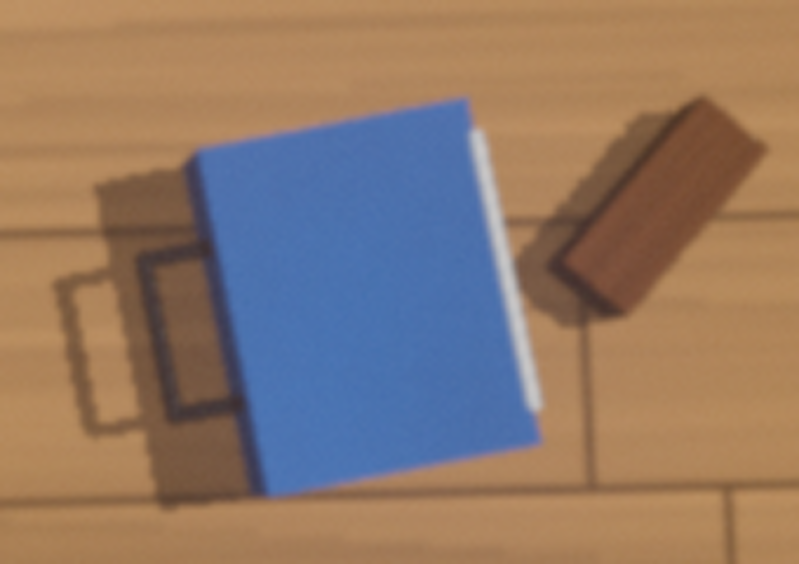

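```bash
cat > h.py <<'E'
import numpy as np,cv2
from scipy.spatial.transform import Rotation as R
from plant import sensors,cams,workorder,manip
def ray(f,u,v):
    K=f["camera_matrix"];T=f["cam_to_world"]
    d=T[:3,:3]@np.linalg.solve(K,[u,v,1.]);return T[:3,3],d/np.linalg.norm(d)
def plane(f,u,v,z):
    o,d=ray(f,u,v);return o+d*(z-o[2])/d[2]
def tri(f1,p1,f2,p2):
    o1,d1=ray(f1,*p1);o2,d2=ray(f2,*p2)
    s=np.linalg.lstsq(np.c_[d1,-d2],o2-o1,rcond=None)[0]
    a=o1+s[0]*d1;b=o2+s[1]*d2;return (a+b)/2,np.linalg.norm(a-b)
def proj(f,p):
    T=f["cam_to_world"];q=f["camera_matrix"]@(T[:3,:3].T@(np.asarray(p)-T[:3,3]));return q[:2]/q[2]
def Rt():
    s=sensors.state();w,x,y,z=s["tool_rot"];return R.from_quat([x,y,z,w]),s["tool_pos"],s
def delta(pt,Rtarget=None):
    """shift in tool units and rotvec units to reach TCP pt / rotation"""
    r,p,s=Rt();d=r.inv().apply(np.asarray(pt)-p)/0.025
    a=np.zeros(3) if Rtarget is None else np.degrees((r.inv()*Rtarget).as_rotvec())/5
    return d,a
E
python3 - <<'E'
from h import *
np.set_printoptions(precision=4,suppress=True)
r,p,s=Rt();print("tool axes cols\n",r.as_matrix())
T=cams.grab_frame("top");S=cams.grab_frame("side")
for a,b in [((166.75,144.25),(209,238)),((234.5,163.25),(251,227)),((217.5,233.75),(299.6,256)),((147.5,218),(259,272))]:
    print("stand corner",*tri(T,a,S,b))
def blobs(f,lo,hi,n,amin=60):
    m=cv2.inRange(cv2.cvtColor(f["img"],cv2.COLOR_BGR2HSV),lo,hi)
    k,l,st,c=cv2.connectedComponentsWithStats(m)
    for i in range(1,k):
        if st[i,4]>=amin: print(n,st[i],c[i])
blobs(T,(0,150,120),(6,255,255),"red top",20);blobs(S,(0,200,150),(6,255,255),"red side",20)
blobs(T,(105,120,60),(125,255,255),"blue top");blobs(S,(105,120,60),(125,255,255),"blue side")
blobs(T,(60,60,50),(90,255,255),"green top");blobs(S,(60,60,50),(90,255,255),"green side")
blobs(T,(0,0,150),(180,40,255),"white top",20)
E
```

```text
tool axes cols
 [[-0.0003  0.28   -0.96  ]
 [ 0.0016 -0.96   -0.28  ]
 [-1.     -0.0016 -0.0002]]
stand corner [0.6809 0.3228 0.167 ] 0.0001670438022700288
stand corner [0.6438 0.1676 0.0851] 0.00104325636574335
stand corner [0.4597 0.2142 0.0863] 0.0022363318310922634
stand corner [0.5002 0.371  0.1664] 0.0025205954878204885
red top [289 203  13  39 199] [294.7085 221.9447]
red side [302 214  34   8 117] [318.7863 217.453 ]
blue top [324  93  34  27 531] [339.7966 106.5951]
blue top [209 105  29  26 150] [221.9667 123.2733]
blue top [360 109  37  20 180] [378.0167 118.4944]
blue top [ 383  162   71   83 4175] [416.7351 203.1871]
blue top [380 291  74  27 847] [427.0626 302.7332]
blue side [ 312  140   61   47 2043] [341.8253 162.4816]
blue side [238 151  50  38 443] [260.7043 171.3409]
blue side [197 212  27  35 580] [210.0707 225.1138]
green top [ 170  168   45   44 1354] [191.9911 189.0126]
green top [ 161  268   54   48 1558] [184.8902 294.1983]
green side [223 203  26  15 242] [235.8926 211.0331]
green side [235 235  42  21 609] [255.3235 244.8522]
green side [ 305  292   57   49 2157] [333.0649 316.0719]
green side [212 308  32  27 650] [227.9385 321.1877]
white top [    0     0   588   103 37384] [275.4817  32.0449]
white top [260 101  31  29 703] [275.165  115.0455]
white top [274 167  27  35 665] [286.9038 183.9278]
white top [440 166  15  62 183] [447.1202 196.4973]
```

```bash
python3 - <<'E'
from h import *
np.set_printoptions(precision=4,suppress=True)
T=cams.grab_frame("top");S=cams.grab_frame("side")
hsv=cv2.cvtColor(T["img"],cv2.COLOR_BGR2HSV)
def big(m):
    c,_=cv2.findContours(m,cv2.RETR_EXTERNAL,cv2.CHAIN_APPROX_NONE);return max(c,key=cv2.contourArea)
def rect(c,z):
    w=np.array([plane(T,u,v,z)[:2] for u,v in c[:,0,:]])*1000
    (cx,cy),(a,b),_=r=cv2.minAreaRect(w.astype(np.float32));bx=cv2.boxPoints(r);return (cx,cy),(a,b),bx
m=cv2.inRange(hsv,(0,0,150),(180,40,255));m[:,:265]=0;m[:160]=0;m[:,310:]=0
print("blade",rect(big(m),2))
m=cv2.inRange(hsv,(0,150,100),(6,255,255));m[:,:270]=0;m[260:]=0;m[:,320:]=0
print("handle",rect(big(m),57))
m=cv2.inRange(hsv,(105,120,60),(125,255,255));m[:,:378]=0;m[:150]=0;m[260:]=0
print("lid",rect(big(m),75))
print("bar",plane(T,370.9,194.3,.06),plane(T,376.6,228.3,.06))
print("lid front corners tri?",[plane(T,u,v,.074) for u,v in((382.5,171.9),(439.4,160.9),(454.9,233.6),(397,245.3))])
m=cv2.inRange(hsv,(55,60,30),(90,255,255));m[:160]=0;m[230:]=0;m[:,:165]=0;m[:,222:]=0
c=big(m);e=cv2.fitEllipse(c);print("cover ell",e)
hs=cv2.cvtColor(S["img"],cv2.COLOR_BGR2HSV)
m=cv2.inRange(hs,(55,60,20),(90,255,255));m[:228]=0;m[262:]=0;m[:,:225]=0;m[:,285:]=0
e2=cv2.fitEllipse(big(m));print(e2);print("cover c",tri(T,e[0],S,e2[0]))
E
```

```text
blade ((344.6156921386719, -50.02061462402344), (39.1595458984375, 25.168224334716797), array([[323.0567, -41.2494],
       [327.6822, -65.9889],
       [366.1747, -58.7919],
       [361.5492, -34.0524]], dtype=float32))
handle ((-2322.107421875, -1590.138671875), (4364.7998046875, 564.1068115234375), array([[-4519.156 , -1714.2461],
       [-4415.4146, -2268.7317],
       [ -125.0591, -1466.0312],
       [ -228.8003,  -911.5457]], dtype=float32))
lid ((-5570.25830078125, 15913.783203125), (10769.916015625, 8522.826171875), array([[-11592.939 ,  19212.984 ],
       [-10165.328 ,  10810.574 ],
       [   452.4229,  12614.582 ],
       [  -975.1885,  21016.992 ]], dtype=float32))
bar [ 0.5548 -0.1926  0.06  ] [ 0.4636 -0.2047  0.06  ]
lid front corners tri? [array([ 0.6124, -0.2237,  0.074 ]), array([ 0.6382, -0.376 ,  0.074 ]), array([ 0.4442, -0.4081,  0.074 ]), array([ 0.4173, -0.2548,  0.074 ])]
cover ell ((191.63333129882812, 189.1575927734375), (42.845787048339844, 44.132957458496094), 50.806182861328125)
((255.1022491455078, 244.80941772460938), (17.612442016601562, 42.32136917114258), 104.80722045898438)
cover c (array([0.5711, 0.2688, 0.1365]), np.float64(0.00011554120570675607))
```

```bash
python3 - <<'E'
from h import *
np.set_printoptions(precision=4,suppress=True)
T=cams.grab_frame("top");S=cams.grab_frame("side")
hsv=cv2.cvtColor(T["img"],cv2.COLOR_BGR2HSV)
def big(m):
    c,_=cv2.findContours(m,cv2.RETR_EXTERNAL,cv2.CHAIN_APPROX_NONE);return max(c,key=cv2.contourArea)
def rect(c,z):
    w=np.array([plane(T,u,v,z/1000)[:2] for u,v in c[:,0,:]])*1000
    (cx,cy),(a,b),_=r=cv2.minAreaRect(w.astype(np.float32));bx=cv2.boxPoints(r);return (cx,cy),(a,b),bx
m=cv2.inRange(hsv,(0,0,150),(180,40,255));m[:,:265]=0;m[:160]=0;m[:,310:]=0
print("blade",rect(big(m),2))
m=cv2.inRange(hsv,(0,150,100),(6,255,255));m[:,:270]=0;m[260:]=0;m[:,320:]=0
print("handle",rect(big(m),57))
for p in [(209,238),(251,227),(299.6,256),(259,272)]:pass
E
```

```text
blade ((595.4742431640625, 33.90639877319336), (90.0439224243164, 58.693058013916016), array([[545.5878,  53.8949],
       [557.0507,  -3.6679],
       [645.3607,  13.9179],
       [633.8978,  71.4807]], dtype=float32))
handle ((486.08282470703125, 12.768993377685547), (105.43803405761719, 13.622618675231934), array([[433.0215,   9.5786],
       [435.5747,  -3.8026],
       [539.1442,  15.9593],
       [536.5909,  29.3405]], dtype=float32))
```

```bash
cat >> h.py <<'E'
np.set_printoptions(precision=3,suppress=True)
BX=np.array([np.cos(np.radians(-80.5)),np.sin(np.radians(-80.5)),0]) # box x
BAR=np.array([.5092,-.1987,.060]);HINGE=np.array([.5414,-.392,.072]);BOXC=np.array([.5290,-.318,0])
def down(jawyaw): # tool pointing down, tool y at yaw (deg)
    y=np.array([np.cos(np.radians(jawyaw)),np.sin(np.radians(jawyaw)),0]);x=np.array([0,0,-1.])
    return R.from_matrix(np.c_[x,y,np.cross(x,y)])
E
python3 - <<'E'
from h import *
for z in(.16,.041): print(delta([*BAR[:2],z],down(-80.5)))
E
```

```text
(array([  2.851, -11.664, -17.327]), array([ 1.352, -0.   ,  0.002]))
(array([  7.611, -11.664, -17.327]), array([ 1.352, -0.   ,  0.002]))
```

drive_tool(series=[{"x": 0.2,"y": -0.8,"z": -1.2},{"x": 0.4,"y": -1.6,"z": -2.4},{"x": 0.6,"y": -2.4,"z": -3.6},{"x": 0.8,"y": -3.2,"z": -4.8},{"x": 1,"y": -4,"z": -6}], hand=0.4)

```text
schema error: expected keys x, y, z, ax, ay, az
```

drive_tool(series=[{"x": 0.2,"y": -0.8,"z": -1.2},{"x": 0.4,"y": -1.6,"z": -2.4},{"x": 0.6,"y": -2.4,"z": -3.6},{"x": 0.8,"y": -3.2,"z": -4.8},{"x": 1,"y": -4,"z": -6}])

```text
schema error: expected keys x, y, z, ax, ay, az
```

drive_tool(series=[{"x": 0.2,"y": -0.8,"z": -1.2,"ax": 0.4},{"x": 0.4,"y": -1.6,"z": -2.4,"ax": 0.8},{"x": 0.6,"y": -2.4,"z": -3.6,"ax": 1.35},{"x": 0.8,"y": -3.2,"z": -4.8,"ax": 1.35},{"x": 0.85,"y": -3.66,"z": -5.33,"ax": 1.35}])

```text
schema error: expected keys x, y, z, ax, ay, az
```

```bash
python3 - <<'E'
from h import *
r,p,s=Rt();print(s["time"],p,s["joint_pos"],s["gripper_width"],s["contact_force"])
print(delta([*BAR[:2],.041],down(-80.5)))
f=cams.grab_frame("wrist");cv2.imwrite("pics/w1.png",f["img"]);print(proj(f,BAR))
E
```

```text
0.45 [ 0.175 -0.6    0.231] [-1.406  0.053  1.613  0.     1.476 -0.119] 0.9986241258457034 [-0.214  0.292  0.231]
(array([  7.611, -11.664, -17.327]), array([ 1.352, -0.   ,  0.002]))
[-128.35  -472.941]
```

View pics/w1.png

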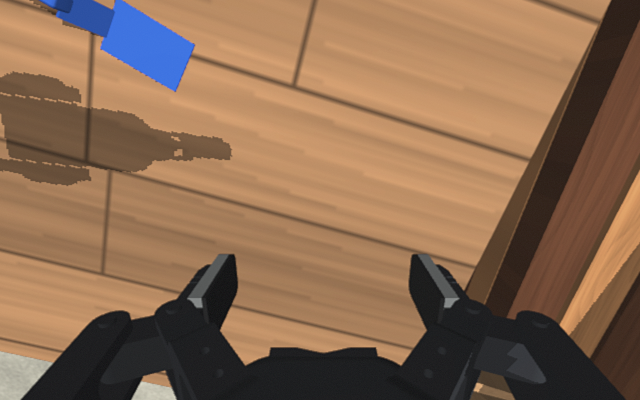

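All six keys are needed; the arm has not moved.

drive_tool(series=[{"x": 0.2,"y": -0.8,"z": -1.2,"ax": 0,"ay": 0,"az": 0},{"x": 0.4,"y": -1.6,"z": -2.4,"ax": 0,"ay": 0,"az": 0},{"x": 0.6,"y": -2.4,"z": -3.6,"ax": 0,"ay": 0,"az": 0},{"x": 0.8,"y": -3.2,"z": -4.8,"ax": 0,"ay": 0,"az": 0},{"x": 1,"y": -4,"z": -6,"ax": 0,"ay": 0,"az": 0}], hand=0.4)

```text
time: 0.92
tool_pos: [0.2917, -0.4607, 0.2062]
tool_rot: [0.1, 0.7, 0.1, -0.7]
contact_force: [0.2, -0.4, 0.6]
gripper_width: 0.398
```

drive_tool(series=[{"x": 0.2,"y": -0.8,"z": -1.2,"ax": 0,"ay": 0,"az": 0},{"x": 0.4,"y": -1.6,"z": -2.4,"ax": 0,"ay": 0,"az": 0},{"x": 0.6,"y": -2.4,"z": -3.6,"ax": 0,"ay": 0,"az": 0},{"x": 0.8,"y": -3.2,"z": -4.8,"ax": 0,"ay": 0,"az": 0},{"x": 1,"y": -4,"z": -6,"ax": 0,"ay": 0,"az": 0}])

```text
time: 1.33
tool_pos: [0.4079, -0.3225, 0.1814]
tool_rot: [0.1, 0.7, 0.1, -0.7]
contact_force: [-0.7, -0.4, -0.5]
gripper_width: 0.403
```

drive_tool(series=[{"x": 0.2,"y": -0.8,"z": -1.2,"ax": 0.4,"ay": 0,"az": 0},{"x": 0.4,"y": -1.6,"z": -2.4,"ax": 0.8,"ay": 0,"az": 0},{"x": 0.6,"y": -2.4,"z": -3.6,"ax": 1.2,"ay": 0,"az": 0},{"x": 0.8,"y": -3.2,"z": -4.8,"ax": 1.35,"ay": 0,"az": 0},{"x": 0.85,"y": -3.66,"z": -5.33,"ax": 1.35,"ay": 0,"az": 0}])

```text
time: 1.75
tool_pos: [0.5109, -0.1958, 0.1593]
tool_rot: [0.059, 0.705, 0.06, -0.705]
contact_force: [-0.3, 0.0, 0.3]
gripper_width: 0.398
```

```bash
python3 - <<'E'
from h import *
r,p,s=Rt();print(s["time"],p,s["joint_pos"],s["gripper_width"],s["contact_force"])
f=cams.grab_frame("wrist");cv2.imwrite("pics/w2.png",f["img"]);print(proj(f,BAR))
print(delta([*BAR[:2],.041],down(-80.5)))
E
```

```text
1.75 [ 0.511 -0.196  0.159] [-0.503 -0.078  1.864  0.001  1.355  0.9  ] 0.39813023706912226 [-0.303  0.011  0.26 ]
[326.296 201.961]
(array([4.732, 0.166, 0.118]), array([ 0.05 , -0.009,  0.029]))
```

View pics/w2.png

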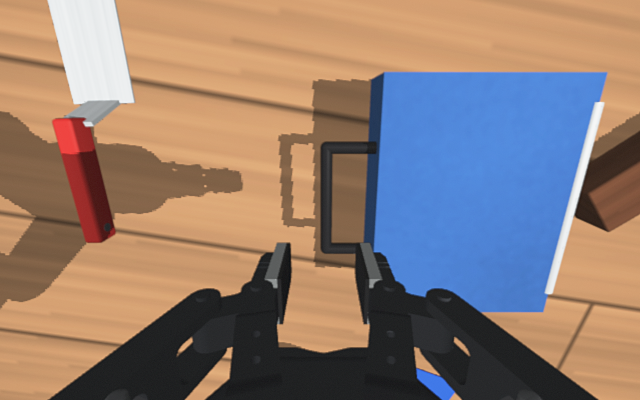

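drive_tool(series=[{"x": 1,"y": 0.04,"z": 0.03,"ax": 0,"ay": 0,"az": 0},{"x": 2.2,"y": 0.04,"z": 0.03,"ax": 0,"ay": 0,"az": 0},{"x": 3.4,"y": 0.04,"z": 0.03,"ax": 0,"ay": 0,"az": 0},{"x": 4.4,"y": 0.04,"z": 0.03,"ax": 0,"ay": 0,"az": 0},{"x": 4.75,"y": 0.04,"z": 0.03,"ax": 0,"ay": 0,"az": 0}])

```text
time: 2.22
tool_pos: [0.5058, -0.1987, 0.037]
tool_rot: [-0.057, -0.703, -0.06, 0.707]
contact_force: [-1.1, 0.0, -1.0]
gripper_width: 0.4
```

```bash
python3 - <<'E'
from h import *
f=cams.grab_frame("side");cv2.imwrite("pics/s2.png",cv2.resize(f["img"][100:220,260:460],None,fx=4,fy=4));
f=cams.grab_frame("wrist");cv2.imwrite("pics/w3.png",f["img"]);print(proj(f,BAR))
r,p,s=Rt();print(s["time"],p,s["contact_force"]);print(delta([*BAR[:2],.041],down(-80.5)))
E
```

```text
[324.563 273.032]
2.3167 [ 0.507 -0.199  0.039] [-0.162 -0.003  0.26 ]
(array([-0.067, -0.013, -0.088]), array([-0.001,  0.041,  0.031]))
```

View pics/w3.png

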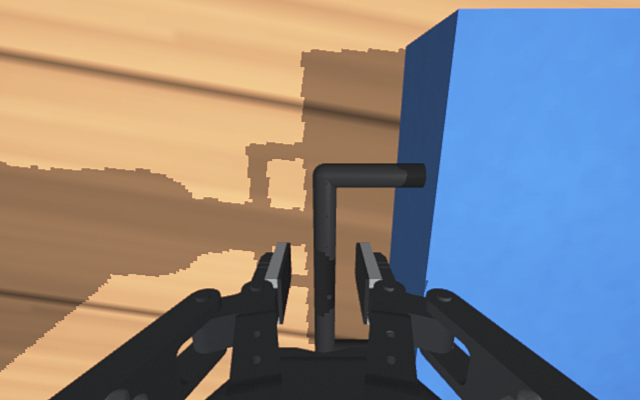

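View pics/s2.png

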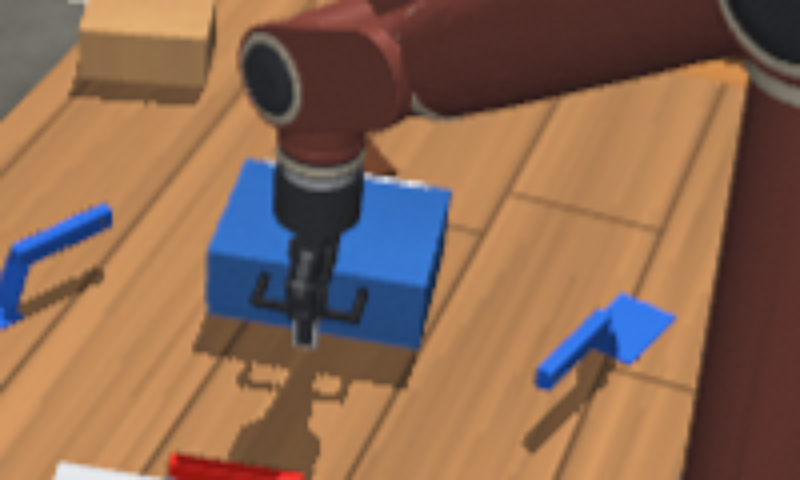

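drive_tool(series=[{"x": 0,"y": 0,"z": 0,"ax": 0,"ay": 0,"az": 0},{"x": 0,"y": 0,"z": 0,"ax": 0,"ay": 0,"az": 0},{"x": 0,"y": 0,"z": 0,"ax": 0,"ay": 0,"az": 0},{"x": 0,"y": 0,"z": 0,"ax": 0,"ay": 0,"az": 0},{"x": 0,"y": 0,"z": 0,"ax": 0,"ay": 0,"az": 0}], hand=0)

```text
time: 2.73
tool_pos: [0.5097, -0.1988, 0.0436]
tool_rot: [0.058, 0.705, 0.059, -0.704]
contact_force: [-1.7, 6.2, 2.9]
gripper_width: 0.09
```

```bash
python3 - <<'E'
from h import *
r,p,s=Rt();print(s["time"],p,s["gripper_width"],s["contact_force"])
g=p+r.apply([manip.pinch_z,0,0]);print("grasp",g, r.as_matrix())
# arc from actual grasp about hinge
rel=g-HINGE;X=rel@BX;Z=rel[2];print(X,Z,np.hypot(X,Z))
a0=np.arctan2(Z,X);rad=np.hypot(X,Z);lat=rel-X*BX-[0,0,Z]
rows=[]
for th in np.arange(0.1,1.75,.1):
    a=a0-th
    q=HINGE+lat+rad*np.cos(a)*BX+np.array([0,0,rad*np.sin(a)])
    print(round(th,2),r.inv().apply(q-g)/.025)
E
```

```text
2.7333 [ 0.51  -0.199  0.044] 0.08971996083091031 [-1.746  6.214  2.855]
grasp [ 0.51  -0.199  0.062] [[ 0.002  0.165 -0.986]
 [ 0.002 -0.986 -0.165]
 [-1.    -0.002 -0.002]]
-0.19570409154832974 -0.009728480485783023 0.19594574448382207
0.1 [-0.783 -0.001 -0.002]
0.2 [-1.563  0.076 -0.004]
0.3 [-2.331  0.23  -0.006]
0.4 [-3.08   0.46  -0.007]
0.5 [-3.802  0.764 -0.009]
0.6 [-4.49   1.139 -0.011]
0.7 [-5.138  1.58  -0.012]
0.8 [-5.738  2.084 -0.014]
0.9 [-6.285  2.645 -0.015]
1.0 [-6.773  3.258 -0.016]
1.1 [-7.197  3.916 -0.017]
1.2 [-7.553  4.614 -0.018]
1.3 [-7.839  5.344 -0.019]
1.4 [-8.049  6.098 -0.019]
1.5 [-8.184  6.87  -0.019]
1.6 [-8.241  7.651 -0.02 ]
1.7 [-8.219  8.434 -0.02 ]
```

drive_tool(series=[{"x": -0.5,"y": 0,"z": 0,"ax": 0,"ay": 0,"az": 0},{"x": -1.17,"y": 0.03,"z": 0,"ax": 0,"ay": 0,"az": 0},{"x": -1.95,"y": 0.15,"z": 0,"ax": 0,"ay": 0,"az": 0},{"x": -2.71,"y": 0.34,"z": 0,"ax": 0,"ay": 0,"az": 0},{"x": -3.44,"y": 0.61,"z": 0,"ax": 0,"ay": 0,"az": 0}])

```text
time: 3.15
tool_pos: [0.5119, -0.212, 0.1297]
tool_rot: [0.057, 0.705, 0.061, -0.704]
contact_force: [1.1, 9.1, -0.0]
gripper_width: 0.089
```

drive_tool(series=[{"x": -0.71,"y": 0.34,"z": 0,"ax": 0,"ay": 0,"az": 0},{"x": -1.38,"y": 0.75,"z": 0,"ax": 0,"ay": 0,"az": 0},{"x": -2.01,"y": 1.22,"z": 0,"ax": 0,"ay": 0,"az": 0},{"x": -2.58,"y": 1.75,"z": 0,"ax": 0,"ay": 0,"az": 0},{"x": -3.1,"y": 2.34,"z": 0,"ax": 0,"ay": 0,"az": 0}])

```text
time: 3.57
tool_pos: [0.5216, -0.2687, 0.2109]
tool_rot: [0.056, 0.706, 0.062, -0.704]
contact_force: [-7.0, 15.9, 15.7]
gripper_width: 0.092
```

```bash
python3 - <<'E'
from h import *
r,p,s=Rt();g=p+r.apply([manip.pinch_z,0,0]);rel=g-HINGE;X=rel@BX;Z=rel[2]
print(s["time"],s["gripper_width"],s["contact_force"],X,Z,np.hypot(X,Z))
f=cams.grab_frame("side");cv2.imwrite("pics/s3.png",f["img"])
E
```

```text
3.5667 0.09245239697497239 [-7.015 15.926 15.724] -0.12475496640504963 0.15756576657920113 0.2009745566991413
```

View pics/s3.png

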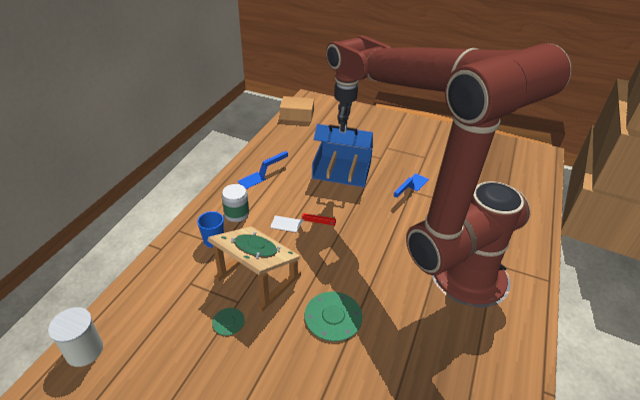

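drive_tool(series=[{"x": -0.38,"y": 0.68,"z": 0,"ax": 0,"ay": 0,"az": 0},{"x": -0.75,"y": 1.38,"z": 0,"ax": 0,"ay": 0,"az": 0},{"x": -1.05,"y": 2.08,"z": 0,"ax": 0,"ay": 0,"az": 0},{"x": -1.28,"y": 2.8,"z": 0,"ax": 0,"ay": 0,"az": 0},{"x": -1.47,"y": 3.55,"z": 0,"ax": 0,"ay": 0,"az": 0}])

```text
time: 4.03
tool_pos: [0.5373, -0.3616, 0.251]
tool_rot: [0.061, 0.707, 0.057, -0.702]
contact_force: [-3.2, 3.7, 10.2]
gripper_width: 0.085
```

drive_tool(series=[{"x": -0.08,"y": 0.7,"z": 0,"ax": 0,"ay": 0,"az": 0},{"x": -0.1,"y": 1.4,"z": 0,"ax": 0,"ay": 0,"az": 0},{"x": -0.07,"y": 1.9,"z": 0,"ax": 0,"ay": 0,"az": 0},{"x": -0.05,"y": 2.15,"z": 0,"ax": 0,"ay": 0,"az": 0},{"x": -0.04,"y": 2.3,"z": 0,"ax": 0,"ay": 0,"az": 0}])

```text
time: 4.45
tool_pos: [0.547, -0.4196, 0.2503]
tool_rot: [0.061, 0.707, 0.056, -0.702]
contact_force: [0.4, 1.0, 10.0]
gripper_width: 0.086
```

```bash
python3 - <<'E'
from h import *
r,p,s=Rt();g=p+r.apply([manip.pinch_z,0,0]);rel=g-HINGE;X=rel@BX;Z=rel[2]
print(s["time"],s["gripper_width"],s["contact_force"],X,Z,np.hypot(X,Z), "theta",np.pi+.061-np.arctan2(Z,X))
f=cams.grab_frame("side");cv2.imwrite("pics/s4.png",cv2.resize(f["img"][30:230,220:480],None,fx=3,fy=3))
E
```

```text
4.45 0.08553055927303106 [ 0.38   1.016 10.008] 0.02799219657951492 0.19698564179219086 0.19896458514426013 theta 1.772953974411267
```

View pics/s4.png

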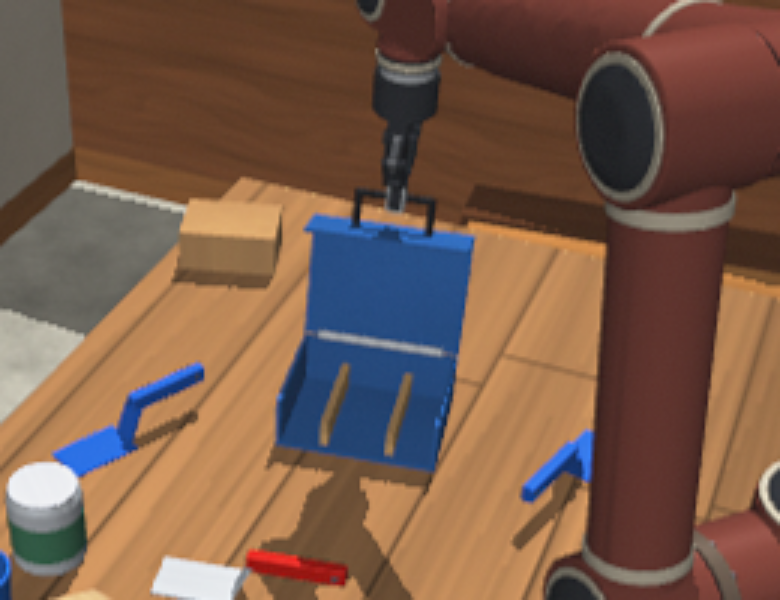

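drive_tool(series=[{"x": 0,"y": 0,"z": 0,"ax": 0,"ay": 0,"az": 0},{"x": 0,"y": 0,"z": 0,"ax": 0,"ay": 0,"az": 0},{"x": 0,"y": 0,"z": 0,"ax": 0,"ay": 0,"az": 0},{"x": -0.4,"y": 0,"z": 0,"ax": 0,"ay": 0,"az": 0},{"x": -1.4,"y": 0,"z": 0,"ax": 0,"ay": 0,"az": 0}], hand=0.4)

```text
time: 4.92
tool_pos: [0.5434, -0.4152, 0.273]
tool_rot: [-0.056, -0.703, -0.061, 0.707]
contact_force: [-0.0, -0.3, -0.9]
gripper_width: 0.4
```

drive_tool(series=[{"x": -1.4,"y": 0,"z": 0,"ax": 0,"ay": 0,"az": 0},{"x": -1.4,"y": -1,"z": 0,"ax": 0,"ay": 0,"az": 0}])

```text
time: 5.08
tool_pos: [0.5424, -0.3962, 0.321]
tool_rot: [0.061, 0.707, 0.054, -0.702]
contact_force: [0.9, -0.2, 1.4]
gripper_width: 0.402
```

```bash
python3 - <<'E'
from h import *
f=cams.grab_frame("side");cv2.imwrite("pics/s5.png",cv2.resize(f["img"][30:230,220:480],None,fx=3,fy=3))
r,p,s=Rt();print(s["time"],p,s["gripper_width"],s["contact_force"],s["joint_pos"])
E
```

```text
5.1333 [ 0.542 -0.39   0.319] 0.4036871387831276 [3.341 1.402 0.623] [-0.736  0.112  1.405  0.002  1.617  0.668]
```

View pics/s5.png

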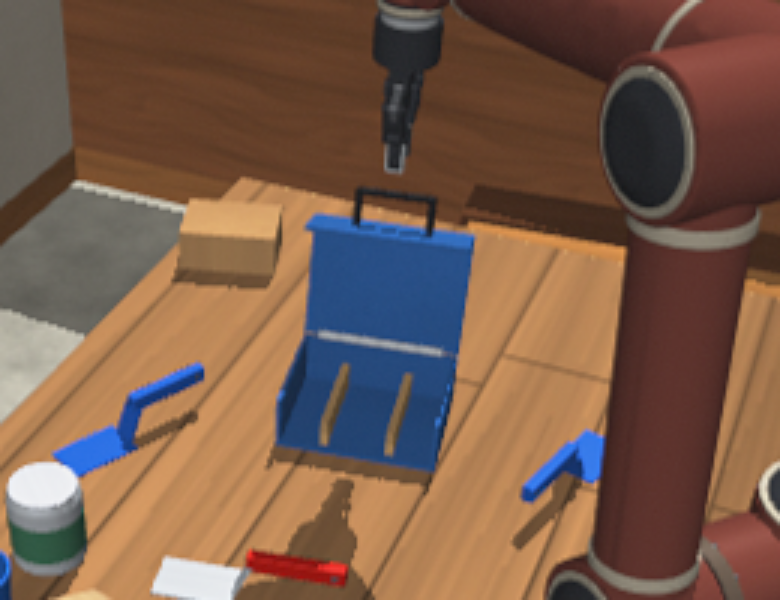

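```bash
python3 - <<'E'
from h import *
print(delta([.517,.0185,.12],down(-78.8)),delta([.517,.0185,.12]))
T=cams.grab_frame("top");cv2.imwrite("pics/t5.png",cv2.resize(T["img"][140:290,340:540],None,fx=4,fy=4))
E
```

```text
(array([  7.906, -16.321,  -1.68 ]), array([-0.326, -0.066, -0.049])) (array([  7.906, -16.321,  -1.68 ]), array([0., 0., 0.]))
```

View pics/t5.png

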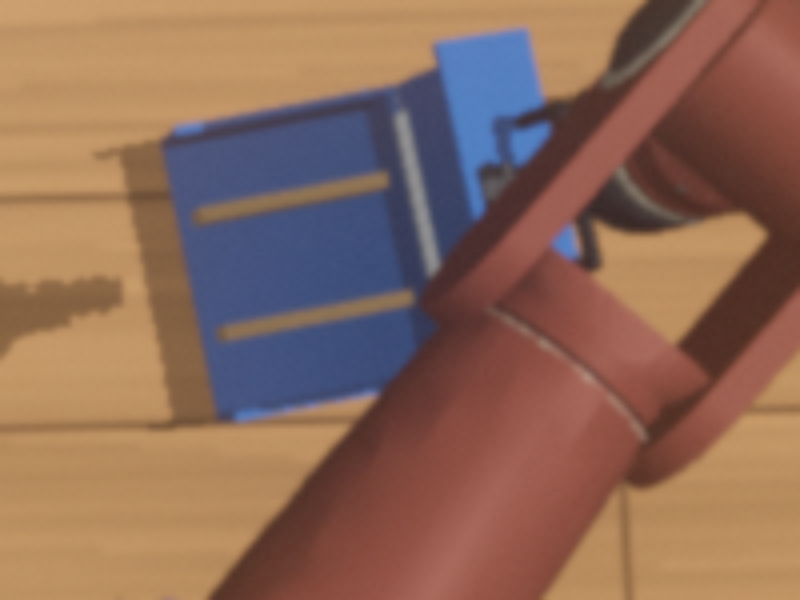

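drive_tool(series=[{"x": 0.3,"y": -1.1,"z": -0.12,"ax": 0,"ay": 0,"az": 0},{"x": 0.8,"y": -2.2,"z": -0.24,"ax": 0,"ay": 0,"az": 0},{"x": 1.4,"y": -3.3,"z": -0.36,"ax": 0,"ay": 0,"az": 0},{"x": 2.0,"y": -4.4,"z": -0.48,"ax": 0,"ay": 0,"az": 0},{"x": 2.6,"y": -5.5,"z": -0.6,"ax": 0,"ay": 0,"az": 0}], hand=0.6)

```text
time: 5.6
tool_pos: [0.5325, -0.2531, 0.2463]
tool_rot: [-0.058, -0.704, -0.059, 0.705]
contact_force: [-0.3, -0.7, 0.3]
gripper_width: 0.598
```

drive_tool(series=[{"x": 0.6,"y": -1.2,"z": -0.12,"ax": 0,"ay": 0,"az": 0},{"x": 1.2,"y": -2.4,"z": -0.24,"ax": 0,"ay": 0,"az": 0},{"x": 1.8,"y": -3.6,"z": -0.36,"ax": 0,"ay": 0,"az": 0},{"x": 2.4,"y": -4.8,"z": -0.48,"ax": 0,"ay": 0,"az": 0},{"x": 3.0,"y": -6.0,"z": -0.6,"ax": 0,"ay": 0,"az": 0}])

```text
time: 6.02
tool_pos: [0.5224, -0.1025, 0.1714]
tool_rot: [-0.058, -0.704, -0.059, 0.705]
contact_force: [0.5, 0.2, -0.2]
gripper_width: 0.6
```

drive_tool(series=[{"x": 0.6,"y": -1.2,"z": -0.12,"ax": 0,"ay": 0,"az": 0},{"x": 1.2,"y": -2.4,"z": -0.24,"ax": 0,"ay": 0,"az": 0},{"x": 1.8,"y": -3.6,"z": -0.36,"ax": 0,"ay": 0,"az": 0},{"x": 2.3,"y": -4.6,"z": -0.45,"ax": -0.3,"ay": 0,"az": 0},{"x": 2.3,"y": -4.8,"z": -0.48,"ax": -0.33,"ay": 0,"az": 0}])

```text
time: 6.43
tool_pos: [0.5119, 0.0197, 0.1112]
tool_rot: [-0.069, -0.701, -0.071, 0.706]
contact_force: [0.4, -1.0, -0.5]
gripper_width: 0.602
```

```bash
python3 - <<'E'
from h import *
f=cams.grab_frame("wrist");cv2.imwrite("pics/w6.png",f["img"]);print(proj(f,[.517,.0185,.057]))
r,p,s=Rt();print(s["time"],p,s["joint_pos"])
print(delta([.517,.0185,.027],down(-78.8)))
E
```

```text
[326.581 212.023]
6.4833 [0.513 0.019 0.113] [-0.108 -0.108  1.975  0.     1.279  1.264]
(array([ 3.429,  0.051, -0.167]), array([0.033, 0.052, 0.02 ]))
```

View pics/w6.png

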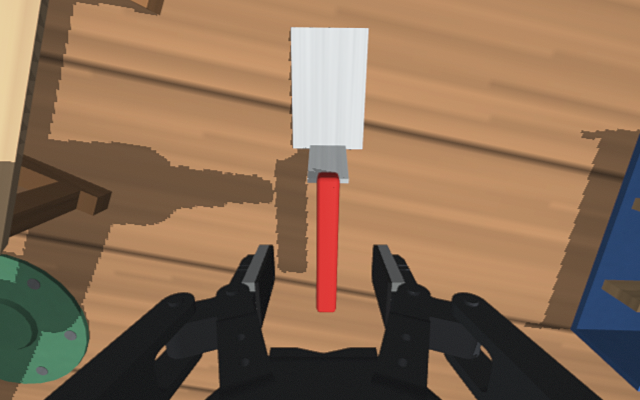

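drive_tool(series=[{"x": 0.8,"y": 0.05,"z": -0.1,"ax": 0,"ay": 0.03,"az": 0},{"x": 1.7,"y": 0.05,"z": -0.15,"ax": 0,"ay": 0.03,"az": 0},{"x": 2.6,"y": 0.05,"z": -0.15,"ax": 0,"ay": 0.03,"az": 0},{"x": 3.3,"y": 0.05,"z": -0.15,"ax": 0,"ay": 0.03,"az": 0},{"x": 3.4,"y": 0.05,"z": -0.15,"ax": 0,"ay": 0.03,"az": 0}])

```text
time: 6.9
tool_pos: [0.5169, 0.0151, 0.0271]
tool_rot: [-0.068, -0.703, -0.069, 0.705]
contact_force: [-0.6, -0.0, -0.2]
gripper_width: 0.602
```

drive_tool(series=[{"x": 0,"y": 0,"z": 0,"ax": 0,"ay": 0,"az": 0},{"x": 0,"y": 0,"z": 0,"ax": 0,"ay": 0,"az": 0},{"x": 0,"y": 0,"z": 0,"ax": 0,"ay": 0,"az": 0},{"x": 0,"y": 0,"z": 0,"ax": 0,"ay": 0,"az": 0},{"x": 0,"y": 0,"z": 0,"ax": 0,"ay": 0,"az": 0}], hand=0)

```text
time: 7.32
tool_pos: [0.5205, 0.0156, 0.032]
tool_rot: [0.069, 0.706, 0.068, -0.702]
contact_force: [-0.3, -1.5, 3.7]
gripper_width: 0.176
```

```bash
python3 - <<'E'
from h import *
f=cams.grab_frame("wrist");cv2.imwrite("pics/w7.png",f["img"])
T=cams.grab_frame("top");cv2.imwrite("pics/t7.png",T["img"])
r,p,s=Rt();print(s["time"],p,s["gripper_width"],s["contact_force"],s["joint_pos"]);print(r.as_matrix())
E
```

```text
7.4167 [0.52  0.016 0.032] 0.17202789517423717 [-0.88  -1.515  6.1  ] [-0.113  0.017  2.007  0.     1.112  1.263]
[[ 0.006  0.194 -0.981]
 [-0.    -0.981 -0.194]
 [-1.     0.002 -0.006]]
```

View pics/w7.png

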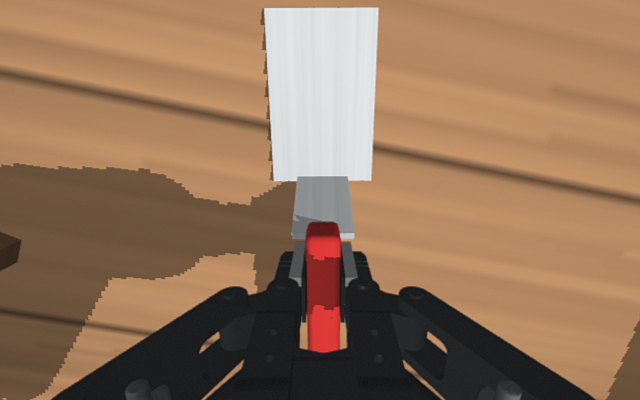

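View pics/t7.png

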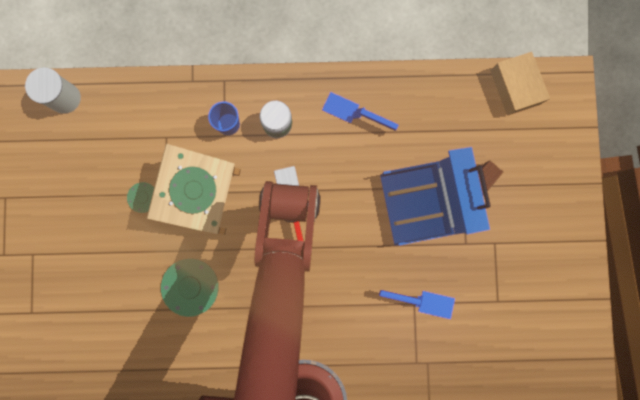

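```bash
cat >> h.py <<'E'
def blade_rect(f,z=.002):
    hsv=cv2.cvtColor(f["img"],cv2.COLOR_BGR2HSV)
    m=cv2.inRange(hsv,(0,0,205),(180,25,255));m[190:]=0
    c,_=cv2.findContours(m,cv2.RETR_EXTERNAL,cv2.CHAIN_APPROX_NONE);c=max(c,key=cv2.contourArea)
    ap=cv2.approxPolyDP(c,6,True)[:,0,:].astype(float)
    return ap
E
python3 - <<'E'
from h import *
f=cams.grab_frame("wrist");r,p,s=Rt()
ap=blade_rect(f);print(ap)
for u,v in ap:
    q=plane(f,u,v,.002);print(q,r.inv().apply(q-p)*1000)
E
```

```text
[[377.   7.]
 [265.   8.]
 [274. 180.]
 [370. 179.]]
[0.649 0.013 0.002] [  30.614   27.413 -125.191]
[0.637 0.069 0.002] [  30.515  -29.822 -124.722]
[0.549 0.051 0.002] [ 30.006 -29.679 -34.486]
[ 0.56  -0.005  0.002] [ 30.106  28.092 -35.057]
```

```bash
cat >> h.py <<'E'
OT=np.array([.032,-.001,-.080]) # spatula origin in tool frame
M=np.array([[0,0,-1],[0,-1,0],[-1,0,0.]]) # cols: tool axes in spatula frame
def spat_to_tool(O,yaw,pitch):
    """spatula origin O, yaw deg, pitch deg (tip up)"""
    Rs=R.from_euler('ZY',[yaw,-pitch],degrees=True)
    Rto=Rs*R.from_matrix(M);return np.asarray(O)-Rto.apply(OT),Rto
SEAT=np.array([.5717,.271,.130]);UY=75.6
def on_slope(s,lat,h):
    """point: s uphill along slope, lat left, h normal, from seat"""
    Rs=R.from_euler('ZY',[UY,-27],degrees=True);return SEAT+Rs.apply([s,lat,h])
def spat_now():
    r,p,s=Rt();O=p+r.apply(OT);Rs=r*R.from_matrix(M).inv();return O,Rs.as_euler('ZYX',degrees=True)
def slope_now():
    O,e=spat_now();Rs=R.from_euler('ZY',[UY,-27],degrees=True);return Rs.inv().apply(O-SEAT)*1000,e
E
python3 - <<'E'
from h import *
print(spat_now())
t,Rr=spat_to_tool(on_slope(-.125,0,.04),UY,26);print(t,delta(t,Rr))
t,Rr=spat_to_tool(on_slope(-.125,0,.04),UY,0);print(t,delta(t,Rr))
E
```

```text
(array([0.599, 0.032, 0.   ]), array([11.167, -0.323, -0.096]))
[0.519 0.062 0.103] (array([-2.83 , -1.827, -0.322]), array([-12.641,   4.59 ,  -2.974]))
[0.521 0.068 0.141] (array([-4.362, -2.039, -0.433]), array([-12.887,  -0.047,  -0.054]))
```

drive_tool(series=[{"x": -0.6,"y": 0,"z": 0,"ax": 0,"ay": 0,"az": 0},{"x": -1.6,"y": 0,"z": 0,"ax": 0,"ay": 0,"az": 0},{"x": -2.8,"y": 0,"z": 0,"ax": 0,"ay": 0,"az": 0},{"x": -4,"y": 0,"z": 0,"ax": 0,"ay": 0,"az": 0},{"x": -5.2,"y": 0,"z": 0,"ax": 0,"ay": 0,"az": 0}])

```text
time: 7.88
tool_pos: [0.5175, 0.0163, 0.1603]
tool_rot: [0.068, 0.704, 0.069, -0.704]
contact_force: [0.8, 0.0, -1.9]
gripper_width: 0.178
```

drive_tool(series=[{"x": -1,"y": 0,"z": 0,"ax": -1,"ay": 0,"az": 0},{"x": -1.6,"y": 0,"z": 0,"ax": -2.2,"ay": 0,"az": 0},{"x": -1.8,"y": 0,"z": 0,"ax": -3.4,"ay": 0,"az": 0},{"x": -1.8,"y": 0,"z": 0,"ax": -4.6,"ay": 0,"az": 0},{"x": -1.8,"y": 0,"z": 0,"ax": -5.8,"ay": 0,"az": 0}])

```text
time: 8.3
tool_pos: [0.5182, 0.0162, 0.2052]
tool_rot: [0.245, 0.664, 0.244, -0.663]
contact_force: [0.7, 0.2, -1.9]
gripper_width: 0.171
```

drive_tool(series=[{"x": 0,"y": 0,"z": 0,"ax": -1.2,"ay": 0,"az": 0},{"x": 0,"y": 0,"z": 0,"ax": -2.4,"ay": 0,"az": 0},{"x": 0,"y": 0,"z": 0,"ax": -3.6,"ay": 0,"az": 0},{"x": 0,"y": 0,"z": 0,"ax": -4.8,"ay": 0,"az": 0},{"x": 0,"y": 0,"z": 0,"ax": -6,"ay": 0,"az": 0}])

```text
time: 8.72
tool_pos: [0.5178, 0.0162, 0.2041]
tool_rot: [0.408, 0.578, 0.408, -0.577]
contact_force: [-0.2, 0.2, -1.0]
gripper_width: 0.174
```

```bash
python3 - <<'E'
from h import *
f=cams.grab_frame("wrist");cv2.imwrite("pics/w8.png",f["img"])
f=cams.grab_frame("side");cv2.imwrite("pics/s8.png",f["img"])
r,p,s=Rt();print(s["time"],p,s["gripper_width"],s["contact_force"],s["joint_pos"])
print(slope_now())
for h in(.06,.02):
  t,Rr=spat_to_tool(on_slope(-.125,0,h),UY,26);print(t,delta(t,Rr))
E
```

```text
8.8167 [0.518 0.016 0.204] 0.17385263129385933 [-0.244  0.418 -2.358] [-0.113 -0.189  1.888  0.001  1.441  0.233]
(array([-141.606,  -17.815,  119.558]), array([70.158, -0.057, -0.034]))
[0.517 0.053 0.12 ] (array([ 3.351, -0.544, -1.378]), array([-1.068,  5.185, -0.254]))
[0.521 0.071 0.085] (array([ 4.778, -0.613, -2.1  ]), array([-1.068,  5.185, -0.254]))
```

View pics/w8.png

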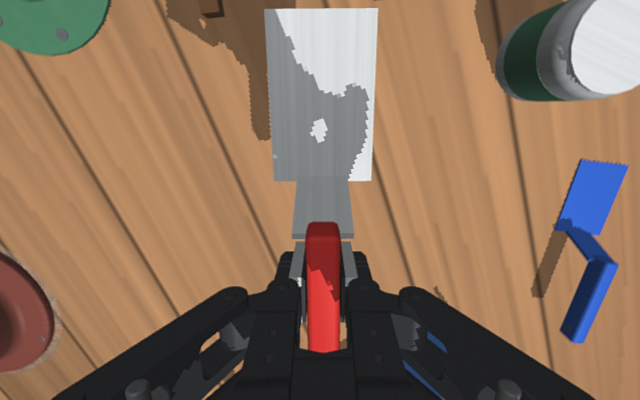

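View pics/s8.png

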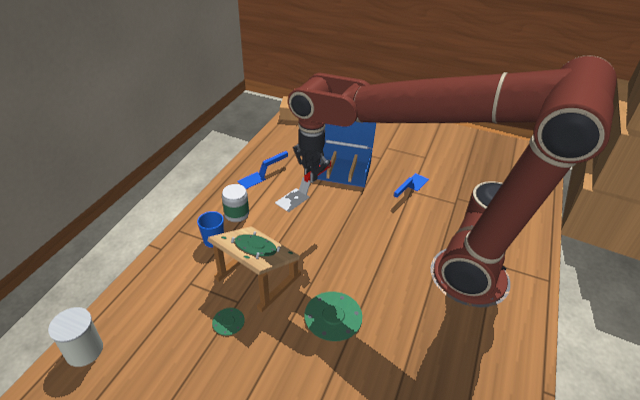

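drive_tool(series=[{"x": 0.6,"y": -0.1,"z": -0.25,"ax": -0.2,"ay": 1.0,"az": -0.05},{"x": 1.3,"y": -0.2,"z": -0.5,"ax": -0.4,"ay": 2.0,"az": -0.1},{"x": 2.0,"y": -0.3,"z": -0.8,"ax": -0.6,"ay": 3.1,"az": -0.15},{"x": 2.7,"y": -0.4,"z": -1.1,"ax": -0.85,"ay": 4.2,"az": -0.2},{"x": 3.35,"y": -0.55,"z": -1.38,"ax": -1.07,"ay": 5.18,"az": -0.25}])

```text
time: 9.23
tool_pos: [0.5173, 0.0533, 0.1206]
tool_rot: [0.324, 0.672, 0.519, -0.417]
contact_force: [-0.1, -1.2, -3.1]
gripper_width: 0.175
```

```bash
python3 - <<'E'
from h import *
f=cams.grab_frame("wrist");cv2.imwrite("pics/w9.png",f["img"])
g=cams.grab_frame("side");cv2.imwrite("pics/s9.png",cv2.resize(g["img"][130:290,190:350],None,fx=5,fy=3.75))
r,p,s=Rt();print(s["time"],p,s["contact_force"],s["joint_pos"])
print(slope_now())
for nm,q in dict(seat=on_slope(0,0,0),pl=on_slope(-.045,.046,0),pr=on_slope(-.045,-.046,0),ul=on_slope(.0465,.046,0),ur=on_slope(.0465,-.046,0),ll=on_slope(-.09,.095,0),lr=on_slope(-.09,-.095,0)).items(): print(nm,proj(f,q),proj(g,q))
for h in(.02,):
  t,Rr=spat_to_tool(on_slope(-.125,0,h),UY,26);print(t,delta(t,Rr))
E
```

```text
9.3333 [0.514 0.053 0.116] [-0.615  0.297 -2.42 ] [-0.287 -0.141  2.05   0.472  1.29  -0.177]
(array([-128.015,    2.64 ,   56.679]), array([ 75.129, -25.935,   0.578]))
seat [ 320.072 -109.832] [254.641 246.872]
pl [251.62  -23.767] [276.965 251.257]
pr [389.074 -23.894] [252.98  236.481]
ul [ 239.179 -213.924] [256.097 258.377]
ur [ 400.164 -213.903] [231.361 242.478]
ll [188.121  50.812] [299.553 256.028]
lr [452.954  50.459] [250.733 226.519]
[0.521 0.071 0.085] (array([ 1.467,  0.129, -0.148]), array([-0.085,  0.013,  0.074]))
```

View pics/w9.png

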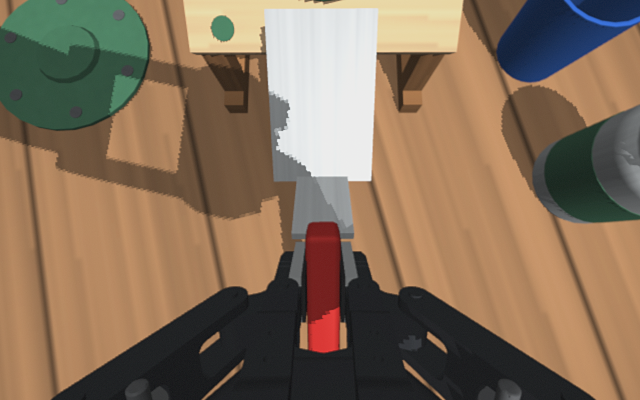

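View pics/s9.png

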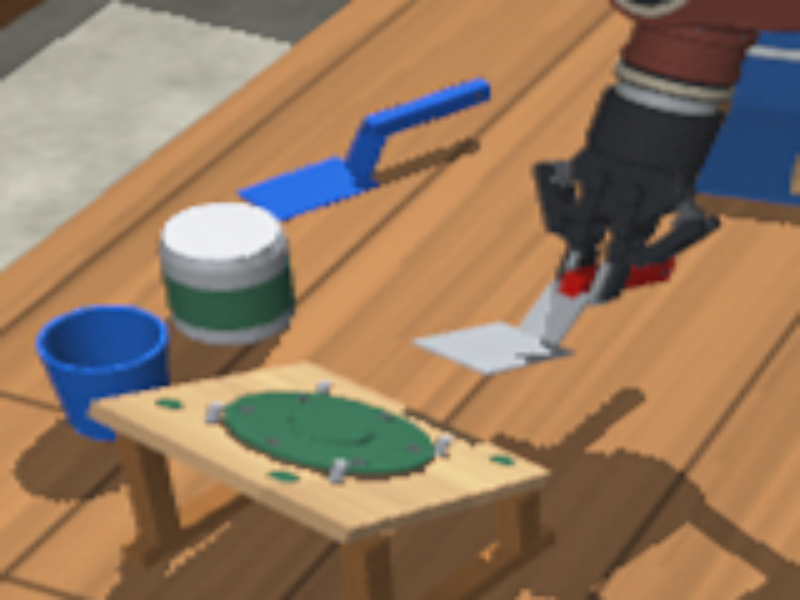

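```bash
sed -i 's/^SEAT=.*/SEAT=np.array([.5741,.2704,.130]);UY=75.6/' h.py; python3 - <<'E'
from h import *
print(slope_now())
t,Rr=spat_to_tool(on_slope(-.122,0,.014),UY,25.5);print(t,delta(t,Rr))
E
```

```text
(array([-128.029,    5.114,   56.686]), array([ 75.129, -25.935,   0.578]))
[0.525 0.075 0.082] (array([ 1.677,  0.229, -0.285]), array([-0.084, -0.087,  0.075]))
```

drive_tool(series=[{"x": 0.4,"y": 0.1,"z": -0.05,"ax": -0.08,"ay": -0.09,"az": 0.07},{"x": 0.9,"y": 0.2,"z": -0.14,"ax": -0.08,"ay": -0.09,"az": 0.07},{"x": 1.4,"y": 0.23,"z": -0.22,"ax": -0.08,"ay": -0.09,"az": 0.07},{"x": 1.65,"y": 0.23,"z": -0.28,"ax": -0.08,"ay": -0.09,"az": 0.07},{"x": 1.65,"y": 0.23,"z": -0.28,"ax": -0.08,"ay": -0.09,"az": 0.07}])

```text
time: 9.75
tool_pos: [0.5284, 0.0764, 0.0863]
tool_rot: [0.331, 0.668, 0.518, -0.419]
contact_force: [0.4, -0.0, -2.8]
gripper_width: 0.176
```

```bash
python3 - <<'E'
from h import *
f=cams.grab_frame("wrist");cv2.imwrite("pics/w10.png",f["img"])
g=cams.grab_frame("side");cv2.imwrite("pics/s10.png",cv2.resize(g["img"][190:290,190:350],None,fx=5,fy=5))
r,p,s=Rt();print(s["time"],p,s["contact_force"],s["joint_pos"])
print(slope_now())
for nm,q in dict(seat=on_slope(0,0,0),pl=on_slope(-.045,.046,0),pr=on_slope(-.045,-.046,0),ul=on_slope(.0465,.046,0),ur=on_slope(.0465,-.046,0),ll=on_slope(-.09,.095,0),lr=on_slope(-.09,-.095,0)).items(): print(nm,proj(f,q),proj(g,q))
E
```

```text
9.85 [0.529 0.076 0.088] [ 1.179  0.539 -1.17 ] [-0.23  -0.076  2.043  0.48   1.199 -0.168]
(array([-118.16 ,   -3.542,   18.818]), array([ 76.13 , -25.5  ,  -0.659]))
seat [ 317.766 -154.886] [253.983 246.464]
pl [231.595 -43.509] [276.297 250.85 ]
pr [403.312 -41.638] [252.352 236.1  ]
ul [ 211.803 -299.8  ] [255.406 257.939]
ur [ 423.625 -296.312] [230.714 242.068]
ll [154.702  49.165] [298.873 255.622]
lr [479.127  52.04 ] [250.133 226.161]
```

View pics/w10.png

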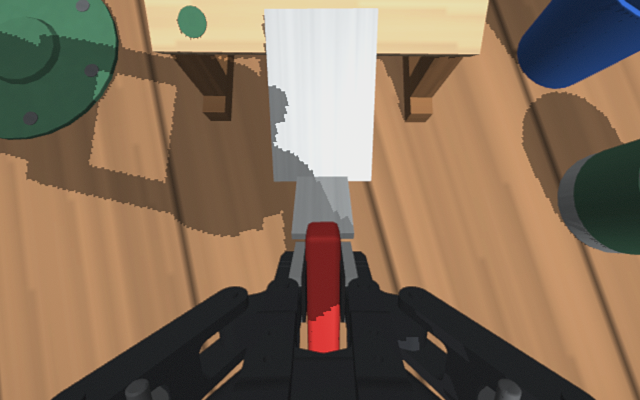

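View pics/s10.png

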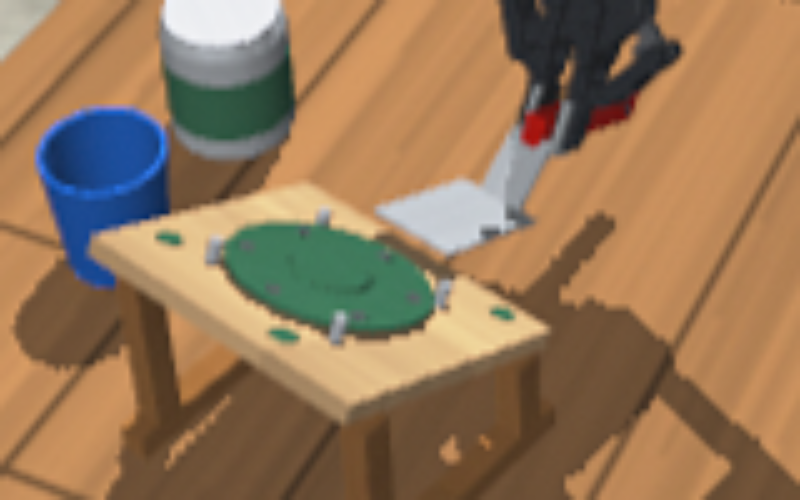

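```bash
python3 - <<'E'
from h import *
for i in range(4):
    cams.grab_frame("wrist"); s=sensors.state();print(s["time"],s["tool_pos"]*1000,s["contact_force"],s["joint_vel"]);print(slope_now())
E
```

```text
9.9 [529.526  75.349  87.942] [-0.022 -0.249 -1.207] [-0.007 -0.006 -0.003  0.003 -0.    -0.005]
(array([-118.172,   -3.933,   19.251]), array([ 76.133, -25.508,  -0.716]))
9.95 [529.629  75.177  88.066] [ 1.386 -0.005 -2.741] [-0.005 -0.005  0.001  0.001 -0.001 -0.002]
(array([-118.237,   -4.096,   19.432]), array([ 76.128, -25.514,  -0.739]))
10.0 [529.664  75.082  88.114] [-0.121  0.31  -2.47 ] [-0.004 -0.002  0.003  0.001 -0.001 -0.003]
(array([-118.286,   -4.171,   19.52 ]), array([ 76.12 , -25.519,  -0.748]))
10.05 [529.669  74.992  88.091] [-0.092  0.057 -2.017] [-0.002 -0.     0.003  0.001 -0.003 -0.001]
(array([-118.372,   -4.209,   19.542]), array([ 76.114, -25.521,  -0.751]))
```

```bash
python3 - <<'E'
from h import *
f=cams.grab_frame("wrist");im=f["img"]
cv2.imwrite("pics/z10.png",cv2.resize(np.hstack([im[0:80,140:220],im[0:80,430:510]]),None,fx=5,fy=5))
for nm,q in dict(ll=on_slope(-.09,.095,0),lr=on_slope(-.09,-.095,0)).items(): print(nm,proj(f,q))
E
```

```text
ll [153.276  49.31 ]
lr [474.212  52.469]
```

View pics/z10.png

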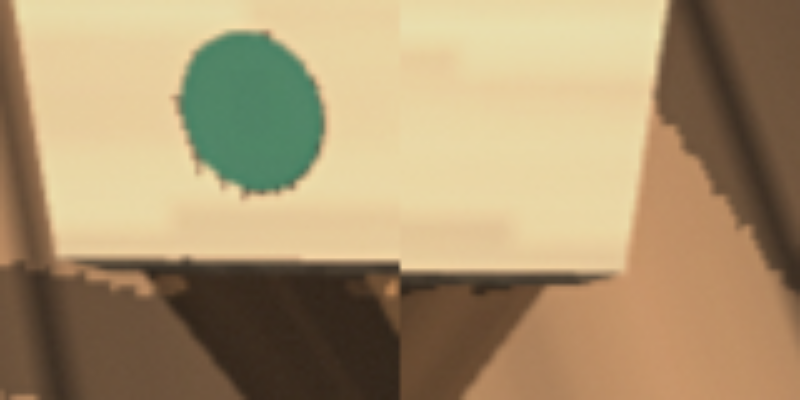

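```bash
python3 - <<'E'
from h import *
for h in (.006,.003,.0):
  t,Rr=spat_to_tool(on_slope(-.118,0,h),UY,25.5);print(delta(t,Rr))
E
```

```text
(array([ 0.534, -0.183, -0.034]), array([ 0.092, -0.005, -0.104]))
(array([ 0.654, -0.184, -0.037]), array([ 0.092, -0.005, -0.104]))
(array([ 0.774, -0.185, -0.04 ]), array([ 0.092, -0.005, -0.104]))
```

drive_tool(series=[{"x": 0.15,"y": -0.1,"z": 0,"ax": 0.09,"ay": 0,"az": -0.1},{"x": 0.35,"y": -0.18,"z": -0.03,"ax": 0.09,"ay": 0,"az": -0.1},{"x": 0.53,"y": -0.18,"z": -0.03,"ax": 0.09,"ay": 0,"az": -0.1},{"x": 0.53,"y": -0.18,"z": -0.03,"ax": 0.09,"ay": 0,"az": -0.1},{"x": 0.53,"y": -0.18,"z": -0.03,"ax": 0.09,"ay": 0,"az": -0.1}])

```text
time: 10.52
tool_pos: [0.526, 0.0829, 0.0749]
tool_rot: [0.326, 0.668, 0.519, -0.422]
contact_force: [-0.0, -0.1, -1.7]
gripper_width: 0.177
```

```bash
python3 - <<'E'
from h import *
for i in range(3):
    g=cams.grab_frame("side");s=sensors.state();print(s["time"],s["contact_force"],slope_now())
cv2.imwrite("pics/s11.png",cv2.resize(g["img"][190:290,190:350],None,fx=5,fy=5))
for h in (.003,.0):
  t,Rr=spat_to_tool(on_slope(-.118,0,h),UY,25.5);print(delta(t,Rr))
E
```

```text
10.5667 [-0.067 -0.269 -1.506] (array([-118.23 ,    0.651,    5.167]), array([ 75.601, -25.534,   0.081]))
10.6167 [-0.266  0.362 -1.36 ] (array([-118.142,    0.43 ,    5.416]), array([ 75.606, -25.535,   0.053]))
10.6667 [-0.68   0.212 -1.406] (array([-118.105,    0.28 ,    5.584]), array([ 75.61 , -25.536,   0.031]))
(array([ 0.101,  0.01 , -0.008]), array([ 0.002, -0.007,  0.007]))
(array([ 0.221,  0.01 , -0.011]), array([ 0.002, -0.007,  0.007]))
```

View pics/s11.png

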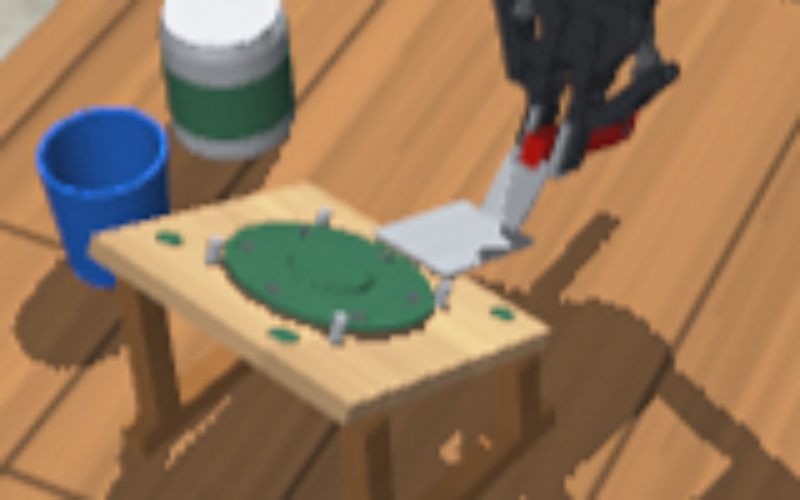

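drive_tool(series=[{"x": 0.08,"y": 0.01,"z": 0,"ax": 0,"ay": 0,"az": 0},{"x": 0.16,"y": 0.01,"z": 0,"ax": 0,"ay": 0,"az": 0},{"x": 0.2,"y": 0.01,"z": 0,"ax": 0,"ay": 0,"az": 0},{"x": 0.2,"y": 0.01,"z": 0,"ax": 0,"ay": 0,"az": 0}])

```text
time: 11.0
tool_pos: [0.5276, 0.0844, 0.0715]
tool_rot: [0.327, 0.668, 0.519, -0.421]
contact_force: [-2.4, -3.5, 1.8]
gripper_width: 0.175
```

```bash
python3 - <<'E'
from h import *
for i in range(2):
    g=cams.grab_frame("wrist");s=sensors.state();print(s["time"],s["contact_force"],s["ft_torque"],slope_now())
E
```

```text
11.05 [-1.369 -3.468  1.987] [-0.21   0.176  0.14 ] (array([-118.218,   -0.203,    0.97 ]), array([ 75.622, -25.54 ,   0.005]))
11.1 [-2.692 -3.742  1.168] [-0.166  0.062  0.208] (array([-118.196,   -0.17 ,    0.948]), array([ 75.622, -25.54 ,   0.005]))
```

drive_tool(series=[{"x": -0.005,"y": 0,"z": -0.3,"ax": 0,"ay": 0,"az": 0},{"x": -0.01,"y": 0,"z": -0.7,"ax": 0,"ay": 0,"az": 0},{"x": -0.02,"y": 0,"z": -1.1,"ax": 0,"ay": 0,"az": 0},{"x": -0.03,"y": 0,"z": -1.5,"ax": 0,"ay": 0,"az": 0},{"x": -0.04,"y": 0,"z": -1.9,"ax": 0,"ay": 0,"az": 0}])

```text
time: 11.52
tool_pos: [0.5385, 0.1255, 0.0932]
tool_rot: [0.327, 0.668, 0.518, -0.422]
contact_force: [-1.8, -5.3, 0.9]
gripper_width: 0.173
```

```bash
python3 - <<'E'
from h import *
for i in range(2):
    g=cams.grab_frame("wrist");s=sensors.state();print(s["time"],s["contact_force"],s["ft_torque"],slope_now())
cv2.imwrite("pics/w12.png",g["img"])
g=cams.grab_frame("side")
cv2.imwrite("pics/s12.png",cv2.resize(g["img"][190:290,190:350],None,fx=5,fy=5))
E
```

```text
11.5667 [-0.477  0.557  0.002] [-0.017  0.013 -0.015] (array([-68.632,  -0.791,   1.431]), array([ 75.685, -25.599,  -0.12 ]))
11.6167 [ 0.007 -0.396  1.421] [ 0.149 -0.174 -0.122] (array([-69.081,  -0.574,   1.16 ]), array([ 75.698, -25.625,  -0.106]))
```

View pics/w12.png

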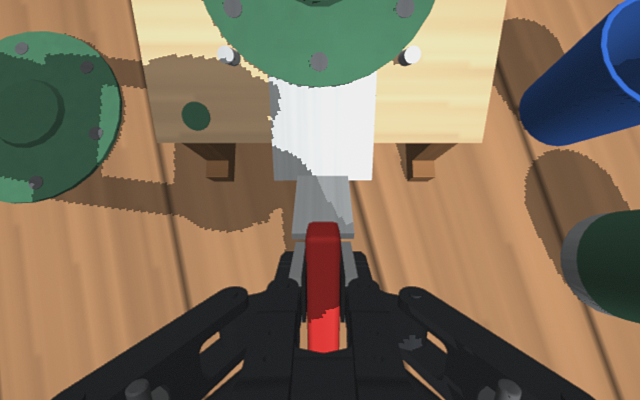

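View pics/s12.png

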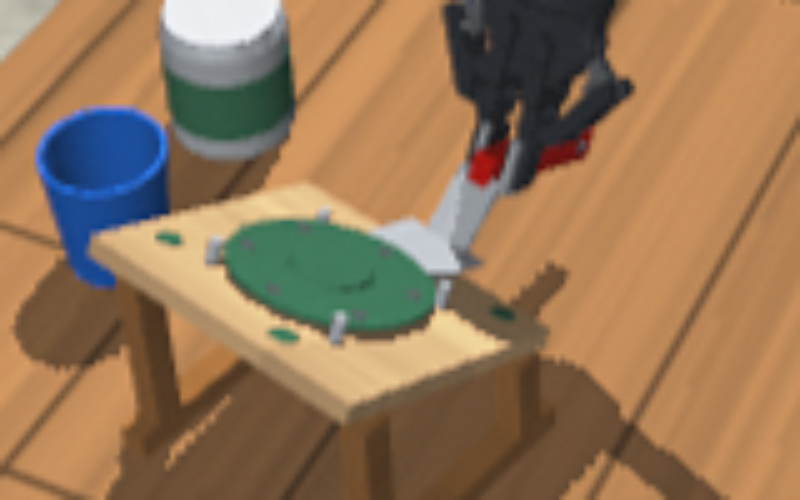

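drive_tool(series=[{"x": -0.005,"y": 0,"z": -0.3,"ax": 0,"ay": 0,"az": 0},{"x": -0.01,"y": 0,"z": -0.7,"ax": 0,"ay": 0,"az": 0},{"x": -0.02,"y": 0,"z": -1.1,"ax": 0,"ay": 0,"az": 0},{"x": -0.03,"y": 0,"z": -1.5,"ax": 0,"ay": 0,"az": 0},{"x": -0.04,"y": 0,"z": -1.75,"ax": 0,"ay": 0,"az": 0}])

```text
time: 12.08
tool_pos: [0.5477, 0.1631, 0.1123]
tool_rot: [0.327, 0.668, 0.518, -0.422]
contact_force: [-1.7, -6.3, 1.1]
gripper_width: 0.175
```

```bash
python3 - <<'E'
from h import *
for i in range(2):
    g=cams.grab_frame("wrist");s=sensors.state();print(s["time"],s["contact_force"],s["ft_torque"],slope_now())
cv2.imwrite("pics/w13.png",g["img"])
g=cams.grab_frame("side")
cv2.imwrite("pics/s13.png",cv2.resize(g["img"][190:290,190:350],None,fx=5,fy=5))
E
```

```text
12.1333 [0.198 0.254 1.862] [-0.073 -0.045 -0.029] (array([-26.33 ,  -0.153,   0.556]), array([ 75.64 , -25.528,  -0.013]))
12.1833 [-1.236  0.404  1.395] [ 0.124 -0.2   -0.141] (array([-26.433,  -0.031,   0.384]), array([ 75.626, -25.581,   0.005]))
```

View pics/w13.png

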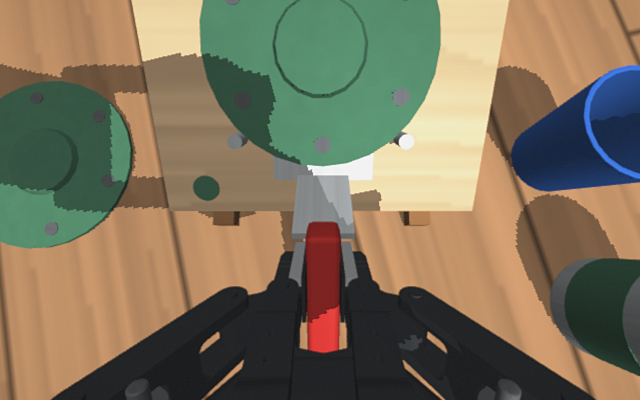

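View pics/s13.png

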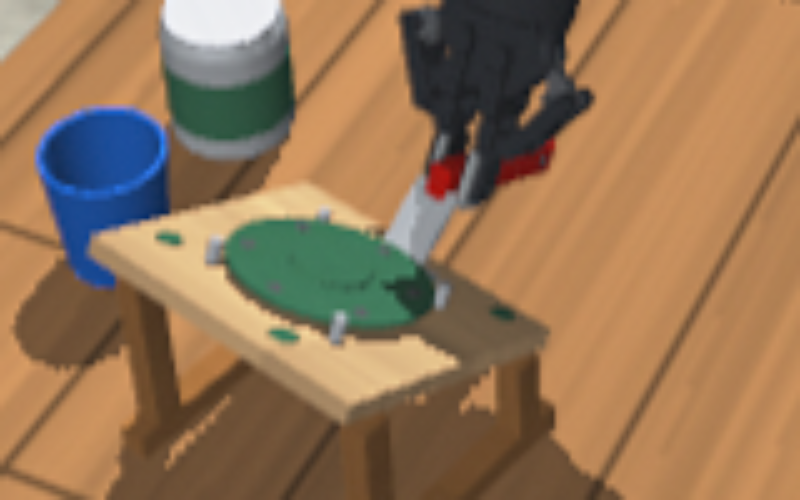

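drive_tool(series=[{"x": 0,"y": 0,"z": -0.1,"ax": 0,"ay": 0,"az": 0},{"x": -0.005,"y": 0,"z": -0.2,"ax": 0,"ay": 0,"az": 0},{"x": -0.06,"y": 0,"z": -0.2,"ax": 0,"ay": 0,"az": 0},{"x": -0.15,"y": 0,"z": -0.2,"ax": 0,"ay": 0,"az": 0},{"x": -0.25,"y": 0,"z": -0.2,"ax": 0,"ay": 0,"az": 0}])

```text
time: 12.65
tool_pos: [0.5469, 0.1651, 0.1186]
tool_rot: [0.326, 0.667, 0.519, -0.423]
contact_force: [0.1, 0.3, -3.9]
gripper_width: 0.175
```

```bash
python3 - <<'E'
from h import *
for i in range(2):
    g=cams.grab_frame("wrist");s=sensors.state();print(s["time"],s["contact_force"],s["ft_torque"],slope_now())
cv2.imwrite("pics/w14.png",g["img"])
g=cams.grab_frame("side")
cv2.imwrite("pics/s14.png",cv2.resize(g["img"][190:290,190:350],None,fx=5,fy=5))
E
```

```text
12.7 [ 0.315  0.341 -2.861] [-0.647  0.142 -0.053] (array([-22.669,   0.873,   5.794]), array([ 75.578, -25.48 ,   0.144]))
12.75 [ 0.362  0.285 -3.209] [-0.674  0.186 -0.027] (array([-22.55 ,   0.812,   5.761]), array([ 75.589, -25.488,   0.127]))
```

View pics/w14.png

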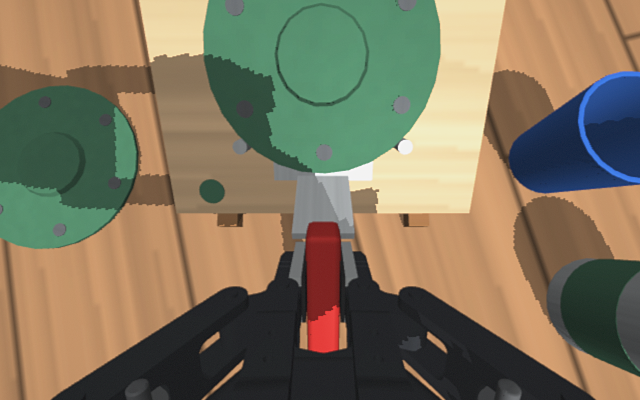

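View pics/s14.png

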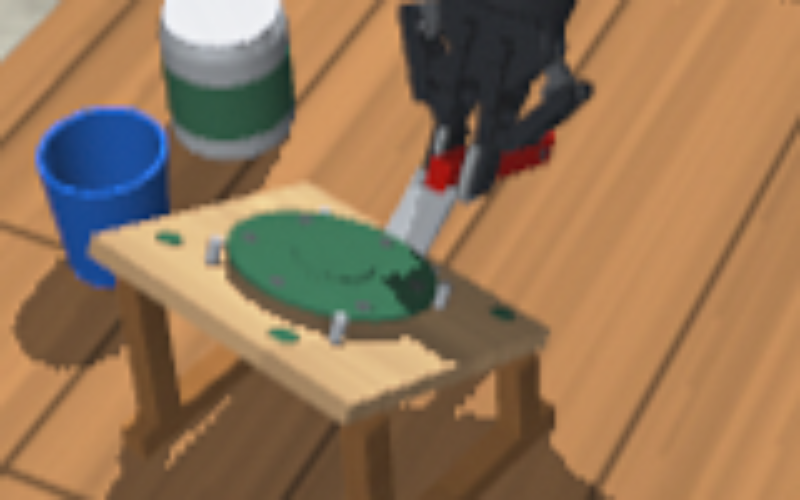

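drive_tool(series=[{"x": -0.1,"y": 0,"z": 0,"ax": 0,"ay": 0,"az": 0},{"x": -0.22,"y": 0,"z": 0,"ax": 0,"ay": 0,"az": 0},{"x": -0.36,"y": 0,"z": 0,"ax": 0,"ay": 0,"az": 0},{"x": -0.5,"y": 0,"z": 0,"ax": 0,"ay": 0,"az": 0},{"x": -0.64,"y": 0,"z": 0,"ax": 0,"ay": 0,"az": 0}])

```text
time: 13.22
tool_pos: [0.5463, 0.1584, 0.135]
tool_rot: [0.327, 0.668, 0.519, -0.421]
contact_force: [-0.6, 0.9, -3.4]
gripper_width: 0.176
```

```bash
python3 - <<'E'
from h import *
for i in range(2):
    g=cams.grab_frame("wrist");s=sensors.state();print(s["time"],s["contact_force"],s["ft_torque"],slope_now())
cv2.imwrite("pics/w15.png",g["img"])
O,e=spat_now();print(O)
for p in(15,0):
  t,Rr=spat_to_tool(O+np.array([0,0,.03]),UY,p);print(delta(t,Rr))
E
```

```text
13.2667 [ 0.453  0.638 -1.774] [-0.658  0.079 -0.042] (array([-21.026,  -0.439,  23.569]), array([ 75.641, -25.553,  -0.056]))
13.3167 [ 0.735  0.222 -2.522] [-0.621  0.136  0.009] (array([-21.04 ,  -0.486,  23.318]), array([ 75.636, -25.556,  -0.066]))
[0.567 0.242 0.141]
(array([-1.647,  0.001, -0.806]), array([ 0.006, -2.111, -0.011]))
(array([-2.338,  0.002, -1.383]), array([ 0.004, -5.111, -0.011]))
```

View pics/w15.png

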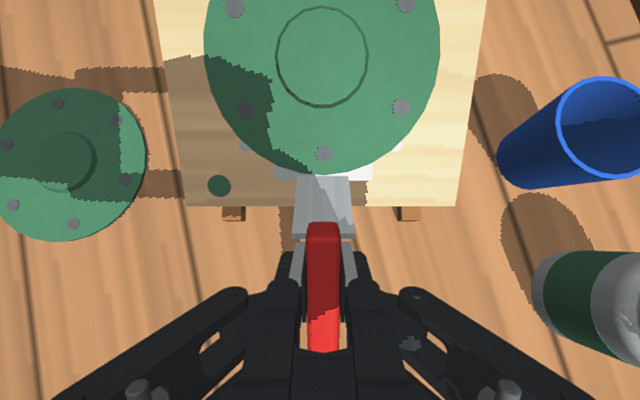

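```bash
python3 - <<'E'
from h import *
O,e=spat_now()
for z,p in((.04,20),(.08,0)):
  t,Rr=spat_to_tool(O+np.array([0,0,z]),UY,p);print(delta(t,Rr))
E
```

```text
(array([-1.747,  0.001, -0.829]), array([ 0.006, -1.111, -0.01 ]))
(array([-4.142,  0.004, -2.246]), array([ 0.004, -5.111, -0.011]))
```

drive_tool(series=[{"x": -0.3,"y": 0,"z": -0.15,"ax": 0,"ay": -0.15,"az": 0},{"x": -0.75,"y": 0,"z": -0.37,"ax": 0,"ay": -0.45,"az": 0},{"x": -1.25,"y": 0,"z": -0.6,"ax": 0,"ay": -0.8,"az": 0},{"x": -1.75,"y": 0,"z": -0.83,"ax": 0,"ay": -1.2,"az": 0},{"x": -2.2,"y": 0,"z": -1.1,"ax": 0,"ay": -1.7,"az": 0}])

```text
time: 13.73
tool_pos: [0.5465, 0.1594, 0.1972]
tool_rot: [0.365, 0.635, 0.492, -0.471]
contact_force: [0.5, 0.2, -2.9]
gripper_width: 0.175
```

```bash
python3 - <<'E'
from h import *
g=cams.grab_frame("side");s=sensors.state();print(s["time"],s["contact_force"],s["ft_torque"],spat_now())
cv2.imwrite("pics/s16.png",cv2.resize(g["img"][150:290,190:350],None,fx=5,fy=4))
g=cams.grab_frame("wrist")
cv2.imwrite("pics/w16.png",g["img"])
O=np.array([.567,.242,.221])
t,Rr=spat_to_tool(O,UY,0);print(delta(t,Rr))
E
```

```text
13.7833 [1.173 2.653 0.55 ] [-0.37  -0.012 -0.08 ] (array([0.569, 0.244, 0.194]), array([ 75.743, -17.017,  -0.335]))
(array([-1.973, -0.046, -0.739]), array([ 0.032, -3.433, -0.066]))
```

View pics/w16.png

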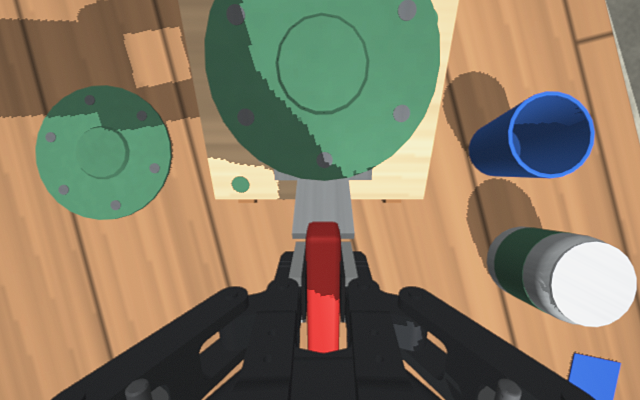

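View pics/s16.png

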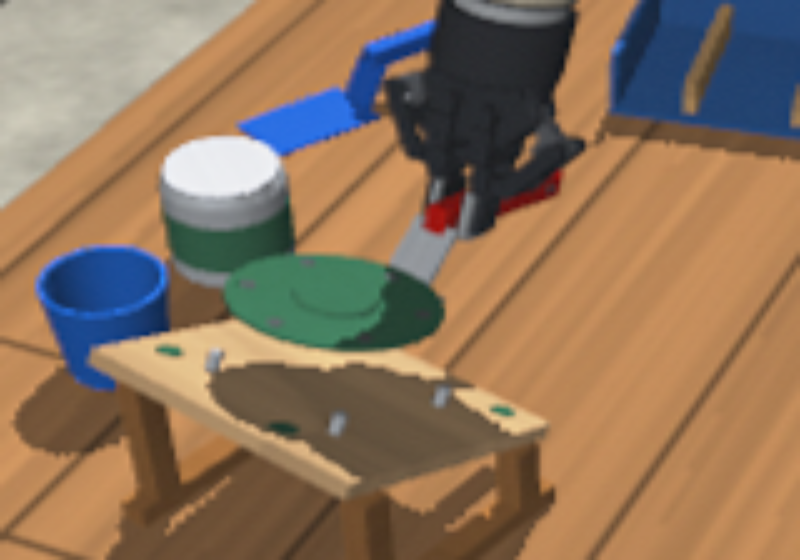

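drive_tool(series=[{"x": -0.3,"y": 0,"z": -0.08,"ax": 0,"ay": -0.5,"az": 0},{"x": -0.7,"y": 0,"z": -0.22,"ax": 0,"ay": -1.2,"az": -0.03},{"x": -1.1,"y": 0,"z": -0.38,"ax": 0,"ay": -2.0,"az": -0.03},{"x": -1.5,"y": 0,"z": -0.55,"ax": 0,"ay": -2.75,"az": -0.06},{"x": -1.9,"y": 0,"z": -0.7,"ax": 0,"ay": -3.4,"az": -0.06}])

```text
time: 14.25
tool_pos: [0.5469, 0.1626, 0.2462]
tool_rot: [-0.432, -0.556, -0.435, 0.561]
contact_force: [0.3, 0.2, -3.4]
gripper_width: 0.175
```

```bash
python3 - <<'E'
from h import *
for i in range(3): g=cams.grab_frame("wrist")
cv2.imwrite("pics/w17.png",g["img"])
r,p,s=Rt();print(s["time"],p,s["contact_force"],s["ft_torque"],spat_now(),s["joint_pos"])
E
```

```text
14.4 [0.548 0.163 0.246] [ 0.534 -1.06  -3.2  ] [-0.204  0.039  0.004] (array([0.566, 0.241, 0.215]), array([75.76 , -0.162,  0.333])) [ 0.157 -0.081  1.72   0.005  1.507  0.405]
```

View pics/w17.png

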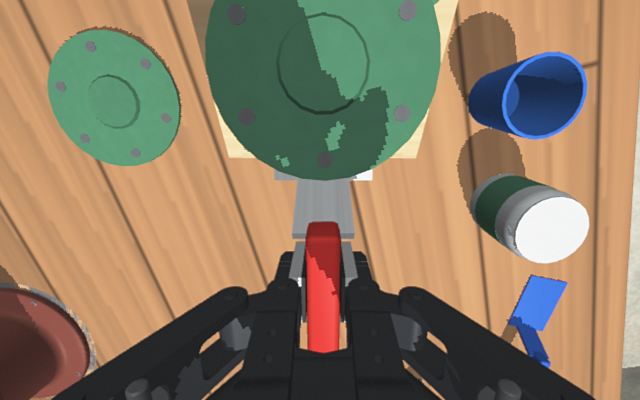

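```bash
python3 - <<'E'
from h import *
T=cams.grab_frame("top")
cv2.imwrite("pics/t18.png",cv2.resize(T["img"][130:260,350:510],None,fx=5,fy=4.6))
cv2.imwrite("pics/t18b.png",T["img"])
P=[plane(T,*q,.04) for q in((389.25,193.75),(437,185),(395,223.75),(443.25,214.5))]
print(P,np.mean(P,0));
for a,b in((0,1),(2,3)): d=P[b]-P[a];print(np.linalg.norm(d),np.degrees(np.arctan2(d[1],d[0])))
print(np.linalg.norm(P[0]-P[2]))
for q in((449.5,151),(463,202)): 
    w=plane(T,*q,.21);print("panel front X",(w-BOXC)@BX)
f=cams.grab_frame("wrist");O,e=spat_now();r,p,s=Rt()
for h in(.006,.009):
    w=plane(f,322,180,O[2]+h);print("rim x",(w-O)@np.array([np.cos(np.radians(75.7)),np.sin(np.radians(75.7)),0]))
w1=plane(f,206,60,O[2]+.009);w2=plane(f,440,60,O[2]+.009);print(np.linalg.norm(w1-w2),r.inv().apply((w1+w2)/2-p))
E
```

```text
[array([ 0.557, -0.245,  0.04 ]), array([ 0.578, -0.376,  0.04 ]), array([ 0.475, -0.257,  0.04 ]), array([ 0.497, -0.389,  0.04 ])] [ 0.527 -0.317  0.04 ]
0.1322611098966001 -80.97551176076588
0.1332404654881331 -80.55806299099093
0.08274582249763379
panel front X 0.06476238383260588
panel front X 0.07042549744157722
rim x -0.04372086193825701
rim x -0.04298332823109289
0.12047487531751006 [ 0.023 -0.    -0.101]
```

View pics/t18.png

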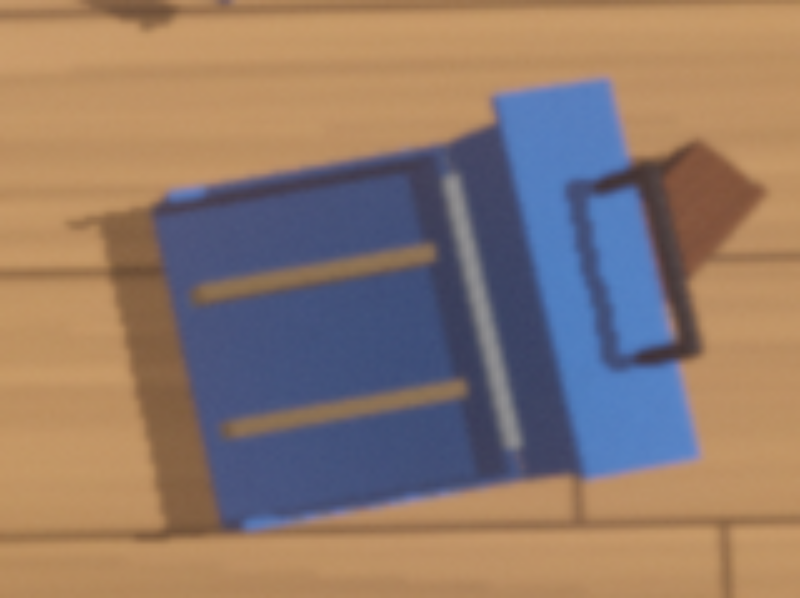

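drive_tool(series=[{"x": 0,"y": 0,"z": 0,"ax": 0.3,"ay": 0,"az": 0},{"x": 0,"y": 0,"z": 0,"ax": 0.9,"ay": 0,"az": 0},{"x": 0,"y": 0,"z": 0,"ax": 1.8,"ay": 0,"az": 0},{"x": 0,"y": 0,"z": 0,"ax": 2.9,"ay": 0,"az": 0},{"x": 0,"y": 0,"z": 0,"ax": 4,"ay": 0,"az": 0}])

```text
time: 14.92
tool_pos: [0.5464, 0.1615, 0.2447]
tool_rot: [-0.326, -0.624, -0.331, 0.628]
contact_force: [0.8, -0.2, -3.3]
gripper_width: 0.167
```

drive_tool(series=[{"x": 0,"y": 0,"z": 0,"ax": 1.2,"ay": 0,"az": 0},{"x": 0,"y": 0,"z": 0,"ax": 2.4,"ay": 0,"az": 0},{"x": 0,"y": 0,"z": 0,"ax": 3.6,"ay": 0,"az": 0},{"x": 0,"y": 0,"z": 0,"ax": 4.8,"ay": 0,"az": 0},{"x": 0,"y": 0,"z": 0,"ax": 6,"ay": 0,"az": 0}])

```text
time: 15.33
tool_pos: [0.5464, 0.1615, 0.2446]
tool_rot: [-0.153, -0.687, -0.157, 0.693]
contact_force: [-0.7, 0.2, -2.8]
gripper_width: 0.172
```

```bash
python3 - <<'E'
from h import *
g=cams.grab_frame("wrist")
cv2.imwrite("pics/w19.png",g["img"])
r,p,s=Rt();print(s["time"],p,s["contact_force"],s["ft_torque"],spat_now(),s["joint_pos"])
E
```

```text
15.3833 [0.546 0.161 0.245] [ 0.591 -0.383 -3.852] [-0.128  0.152 -0.026] (array([0.618, 0.196, 0.212]), array([25.114,  0.361,  0.348])) [ 0.155 -0.081  1.723  0.004  1.507  1.287]
```

View pics/w19.png

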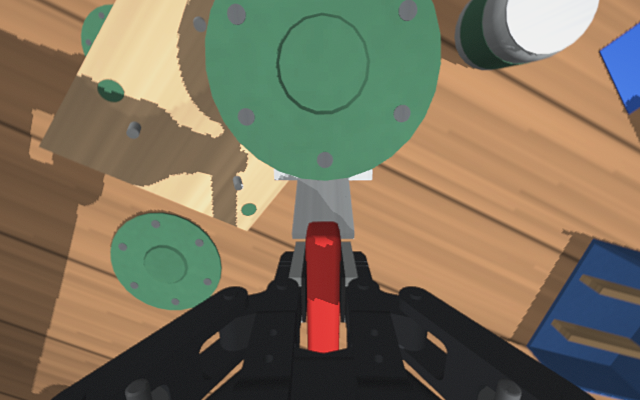

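drive_tool(series=[{"x": 0,"y": 0,"z": 0,"ax": 1.1,"ay": 0,"az": 0},{"x": 0,"y": 0,"z": 0,"ax": 2.3,"ay": 0,"az": 0},{"x": 0,"y": 0,"z": 0,"ax": 3.5,"ay": 0,"az": 0},{"x": 0,"y": 0,"z": 0,"ax": 4.7,"ay": 0,"az": 0},{"x": 0,"y": 0,"z": 0,"ax": 5.9,"ay": 0,"az": 0}])

```text
time: 15.8
tool_pos: [0.5466, 0.1618, 0.245]
tool_rot: [0.026, -0.704, 0.024, 0.71]
contact_force: [0.1, 0.5, -2.9]
gripper_width: 0.173
```

drive_tool(series=[{"x": 0,"y": 0,"z": 0,"ax": 1.2,"ay": 0,"az": 0},{"x": 0,"y": 0,"z": 0,"ax": 2.4,"ay": 0,"az": 0},{"x": 0,"y": 0,"z": 0,"ax": 3.6,"ay": 0,"az": 0},{"x": 0,"y": 0,"z": 0,"ax": 4.8,"ay": 0,"az": 0},{"x": 0,"y": 0,"z": 0,"ax": 6,"ay": 0,"az": 0}])

```text
time: 16.22
tool_pos: [0.5466, 0.1618, 0.245]
tool_rot: [0.207, -0.673, 0.207, 0.679]
contact_force: [0.2, 1.2, -2.5]
gripper_width: 0.174
```

drive_tool(series=[{"x": 0,"y": 0,"z": 0,"ax": 1.2,"ay": 0,"az": 0},{"x": 0,"y": 0,"z": 0,"ax": 2.4,"ay": 0,"az": 0},{"x": 0,"y": 0,"z": 0,"ax": 3.6,"ay": 0,"az": 0},{"x": 0,"y": 0,"z": 0,"ax": 4.8,"ay": 0,"az": 0},{"x": 0,"y": 0,"z": 0,"ax": 6,"ay": 0,"az": 0}])

```text
time: 16.63
tool_pos: [0.5467, 0.1619, 0.2451]
tool_rot: [0.375, -0.597, 0.375, 0.602]
contact_force: [0.6, 0.3, -2.7]
gripper_width: 0.179
```

drive_tool(series=[{"x": 0,"y": 0,"z": 0,"ax": 1.1,"ay": 0,"az": 0},{"x": 0,"y": 0,"z": 0,"ax": 2.1,"ay": 0,"az": 0},{"x": 0,"y": 0,"z": 0,"ax": 2.8,"ay": 0,"az": 0},{"x": 0,"y": 0,"z": 0,"ax": 3.2,"ay": 0,"az": 0},{"x": 0,"y": 0,"z": 0,"ax": 3.35,"ay": 0,"az": 0}])

```text
time: 17.05
tool_pos: [0.5467, 0.1619, 0.2452]
tool_rot: [0.457, -0.537, 0.458, 0.542]
contact_force: [0.3, -0.5, -2.5]
gripper_width: 0.172
```

```bash
cat >> h.py <<'E'
RC=np.array([.527,-.317,.04]);PY=-80.7;PX=np.array([np.cos(np.radians(PY)),np.sin(np.radians(PY)),0])
def place(back,z,cx=.0155): # cover centre 'back' m in front of box centre; blade bottom z
    return spat_to_tool(np.array([RC[0],RC[1],z])-(cx+back)*PX,PY,0)
def box_now(cx=.0155):
    O,e=spat_now();q=O+cx*PX-RC;return q@PX*1000,q@np.array([-PX[1],PX[0],0])*1000,O[2]*1000,e
E
python3 - <<'E'
from h import *
for i in range(2):g=cams.grab_frame("wrist")
cv2.imwrite("pics/w20.png",g["img"])
r,p,s=Rt();print(s["time"],p,s["contact_force"],spat_now(),s["joint_pos"])
print(box_now())
t,Rr=place(.16,.10);print(t,delta(t,Rr))
E
```

```text
17.15 [0.547 0.162 0.246] [ 0.158  0.694 -3.438] (array([0.561, 0.083, 0.213]), array([-80.531,   0.229,  -0.352])) [ 0.156 -0.081  1.722  0.004  1.507  3.132]
(np.float64(-374.1128557326642), np.float64(98.1185848980454), np.float64(213.28478250294359), array([-80.531,   0.229,  -0.352]))
[ 0.485 -0.065  0.132] (array([ 4.534,  3.921, -8.566]), array([ 0.034,  0.046, -0.07 ]))
```

View pics/w20.png

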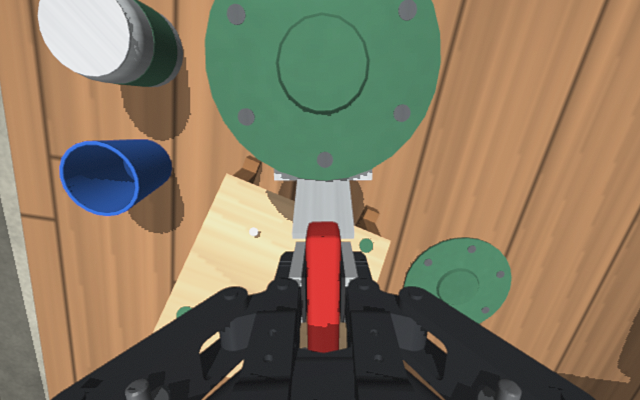

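drive_tool(series=[{"x": 0,"y": 0.1,"z": -0.2,"ax": 0,"ay": 0,"az": 0},{"x": 0.1,"y": 0.25,"z": -0.55,"ax": 0,"ay": 0,"az": 0},{"x": 0.3,"y": 0.5,"z": -1.05,"ax": 0,"ay": 0,"az": 0},{"x": 0.6,"y": 0.8,"z": -1.7,"ax": 0,"ay": 0,"az": 0},{"x": 0.95,"y": 1.1,"z": -2.4,"ax": 0,"ay": 0,"az": 0}])

```text
time: 17.57
tool_pos: [0.5294, 0.0973, 0.2225]
tool_rot: [0.456, -0.538, 0.458, 0.541]
contact_force: [0.7, -0.6, -2.5]
gripper_width: 0.18
```

drive_tool(series=[{"x": 0.35,"y": 0.3,"z": -0.7,"ax": 0,"ay": 0,"az": 0},{"x": 0.7,"y": 0.6,"z": -1.4,"ax": 0,"ay": 0,"az": 0},{"x": 1.05,"y": 0.95,"z": -2.1,"ax": 0,"ay": 0,"az": 0},{"x": 1.4,"y": 1.3,"z": -2.8,"ax": 0,"ay": 0,"az": 0},{"x": 1.75,"y": 1.6,"z": -3.5,"ax": 0,"ay": 0,"az": 0}])

```text
time: 17.98
tool_pos: [0.5032, 0.0041, 0.1779]
tool_rot: [0.456, -0.537, 0.458, 0.541]
contact_force: [-0.3, -0.5, -2.9]
gripper_width: 0.171
```

drive_tool(series=[{"x": 0.35,"y": 0.35,"z": -0.7,"ax": 0,"ay": 0,"az": 0},{"x": 0.65,"y": 0.65,"z": -1.4,"ax": 0,"ay": 0,"az": 0},{"x": 0.9,"y": 0.9,"z": -2,"ax": 0,"ay": 0,"az": -0.05},{"x": 1.15,"y": 1.1,"z": -2.45,"ax": 0,"ay": 0,"az": -0.07},{"x": 1.3,"y": 1.2,"z": -2.65,"ax": 0.03,"ay": 0.03,"az": -0.07}])

```text
time: 18.4
tool_pos: [0.4839, -0.0663, 0.1451]
tool_rot: [0.458, -0.538, 0.459, 0.539]
contact_force: [-0.9, -0.4, -3.1]
gripper_width: 0.175
```

```bash
python3 - <<'E'
from h import *
for i in range(2):g=cams.grab_frame("wrist")
cv2.imwrite("pics/w21.png",g["img"])
for i in range(2):g=cams.grab_frame("side")
cv2.imwrite("pics/s21.png",cv2.resize(g["img"][80:240,260:460],None,fx=4,fy=3.7))
r,p,s=Rt();print(s["time"],p,s["contact_force"],spat_now(),s["joint_pos"])
print(box_now())
t,Rr=place(.16,.06);print(t,delta(t,Rr))
E
```

```text
18.6 [ 0.485 -0.064  0.146] [ 0.926  0.307 -3.515] (array([ 0.499, -0.143,  0.114]), array([-80.741,   0.036,   0.067])) [-0.284 -0.212  2.007  0.001  1.346  2.696]
(np.float64(-160.70943577377489), np.float64(0.8255394251952768), np.float64(114.39845362320217), array([-80.741,   0.036,   0.067]))
[ 0.485 -0.065  0.092] (array([ 2.178,  0.036, -0.029]), array([-0.008,  0.007,  0.013]))
```

View pics/w21.png

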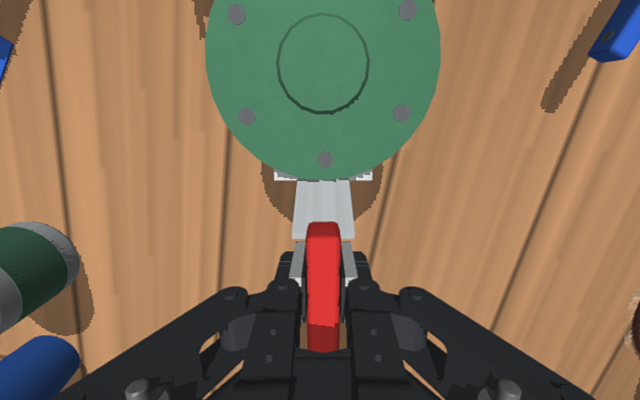

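View pics/s21.png

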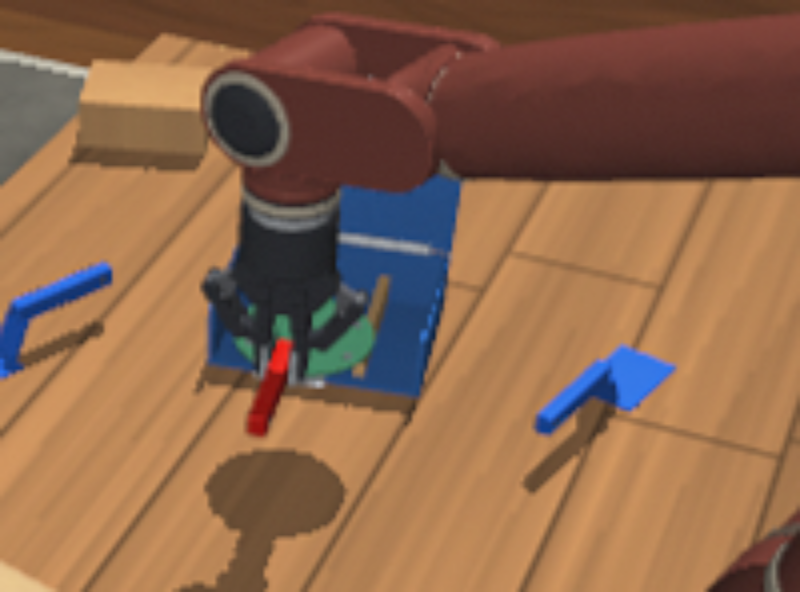

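drive_tool(series=[{"x": 0.3,"y": 0,"z": 0,"ax": 0,"ay": 0,"az": 0},{"x": 0.8,"y": 0.03,"z": -0.1,"ax": 0,"ay": 0,"az": 0},{"x": 1.35,"y": 0.03,"z": -0.4,"ax": 0,"ay": 0,"az": 0},{"x": 1.8,"y": 0.03,"z": -0.9,"ax": 0,"ay": 0,"az": 0},{"x": 2.1,"y": 0.03,"z": -1.4,"ax": 0,"ay": 0,"az": 0}])

```text
time: 19.02
tool_pos: [0.4896, -0.0989, 0.0914]
tool_rot: [0.457, -0.538, 0.458, 0.54]
contact_force: [-0.6, 0.4, -3.3]
gripper_width: 0.176
```

drive_tool(series=[{"x": 0.07,"y": 0,"z": -0.5,"ax": 0,"ay": 0,"az": 0},{"x": 0.07,"y": 0,"z": -1,"ax": 0,"ay": 0,"az": 0},{"x": 0.07,"y": 0,"z": -1.5,"ax": 0,"ay": 0,"az": 0},{"x": 0.07,"y": 0,"z": -2,"ax": 0,"ay": 0,"az": 0},{"x": 0.07,"y": 0,"z": -2.4,"ax": 0,"ay": 0,"az": 0}])

```text
time: 19.43
tool_pos: [0.501, -0.1602, 0.0931]
tool_rot: [-0.459, 0.539, -0.458, -0.538]
contact_force: [0.4, 0.5, -3.0]
gripper_width: 0.173
```

```bash
python3 - <<'E'
from h import *
for i in range(2):g=cams.grab_frame("wrist")
cv2.imwrite("pics/w22.png",g["img"])
r,p,s=Rt();print(s["time"],p,s["contact_force"],s["joint_pos"])
print(box_now())
t,Rr=place(.0,.06);print(t,delta(t,Rr))
E
```

```text
19.5333 [ 0.501 -0.16   0.093] [ 0.129 -0.161 -3.46 ] [-0.451 -0.057  1.964  0.001  1.233  2.53 ]
(np.float64(-63.48491171785825), np.float64(0.5307361675091045), np.float64(61.10762320952031), array([-80.85 ,  -0.052,   0.133]))
[ 0.511 -0.223  0.092] (array([ 0.044,  0.02 , -2.541]), array([-0.03 , -0.011,  0.027]))
```

View pics/w22.png

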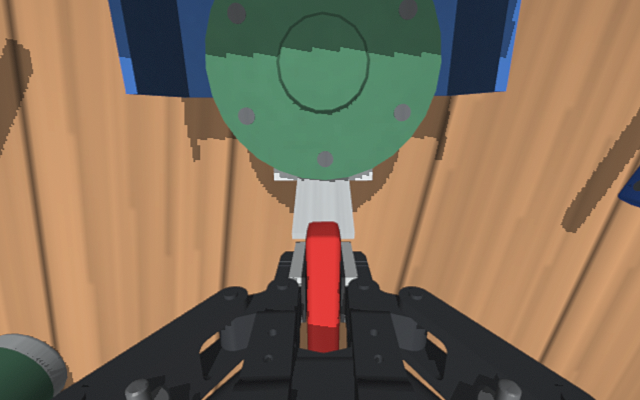

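```bash
python3 - <<'E'
from h import *
g=cams.grab_frame("wrist");im=g["img"]
L=np.array([-PX[1],PX[0],0])
for sg in(1,-1):
    for w in(.1,.094):
        print(sg,w,proj(g,np.array([RC[0],RC[1],.07])-.075*PX+sg*w*L))
cv2.imwrite("pics/z22.png",cv2.resize(np.hstack([im[50:120,100:220],im[50:120,430:550]]),None,fx=3.3,fy=5))
E
```

```text
1 0.1 [132.759  92.545]
1 0.094 [144.072  92.51 ]
-1 0.1 [510.801  91.382]
-1 0.094 [499.432  91.417]
```

View pics/z22.png

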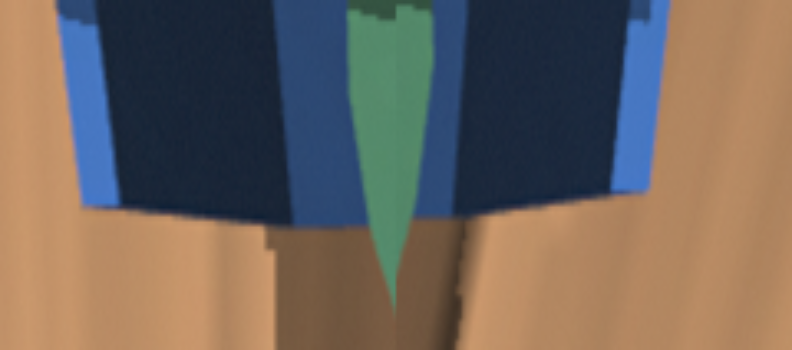

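```bash
sed -i 's/^RC=.*;PY=-80.7/RC=np.array([.5296,-.3168,.04]);PY=-80.5/' h.py; python3 - <<'E'
from h import *
print(box_now())
t,Rr=place(.0,.055);print(t,delta(t,Rr))
E
```

```text
(np.float64(-64.8492125516912), np.float64(-1.933264414049895), np.float64(60.69545831359666), array([-80.817,   0.008,   0.105]))
[ 0.513 -0.223  0.087] (array([ 0.228, -0.076, -2.594]), array([-0.063,  0.001,  0.021]))
```

drive_tool(series=[{"x": 0,"y": -0.02,"z": -0.2,"ax": -0.06,"ay": 0,"az": 0.02},{"x": 0,"y": -0.05,"z": -0.7,"ax": -0.06,"ay": 0,"az": 0.02},{"x": 0.05,"y": -0.07,"z": -1.3,"ax": -0.06,"ay": 0,"az": 0.02},{"x": 0.12,"y": -0.07,"z": -1.9,"ax": -0.06,"ay": 0,"az": 0.02},{"x": 0.2,"y": -0.07,"z": -2.4,"ax": -0.06,"ay": 0,"az": 0.02}])

```text
time: 20.0
tool_pos: [0.5121, -0.219, 0.0872]
tool_rot: [-0.456, 0.54, -0.457, -0.54]
contact_force: [-0.4, 1.2, -2.1]
gripper_width: 0.172
```

drive_tool(series=[{"x": 0,"y": 0,"z": -0.19,"ax": 0,"ay": 0,"az": 0},{"x": 0,"y": 0,"z": -0.19,"ax": 0,"ay": 0,"az": 0}])

```text
time: 20.17
tool_pos: [0.5124, -0.2233, 0.0869]
tool_rot: [0.457, -0.539, 0.457, 0.54]
contact_force: [-0.2, 0.3, -3.2]
gripper_width: 0.176
```

```bash
python3 - <<'E'
from h import *
for i in range(2):g=cams.grab_frame("wrist")
cv2.imwrite("pics/w23.png",g["img"])
g=cams.grab_frame("side");cv2.imwrite("pics/s23.png",cv2.resize(g["img"][80:240,260:460],None,fx=4,fy=3.7))
r,p,s=Rt();print(s["time"],p,s["contact_force"],s["joint_pos"])
print(box_now())
t,Rr=place(.0,.035);print(t,delta(t,Rr))
E
```

```text
20.3167 [ 0.512 -0.221  0.087] [-0.09  -0.388 -3.228] [-0.542  0.03   1.889  0.     1.224  2.433]
(np.float64(-1.423457336896823), np.float64(-0.3966532752567294), np.float64(54.7546354096053), array([-80.436,   0.059,  -0.067]))
[ 0.513 -0.223  0.067] (array([ 0.793, -0.019, -0.056]), array([ 0.013,  0.012, -0.013]))
```

View pics/w23.png

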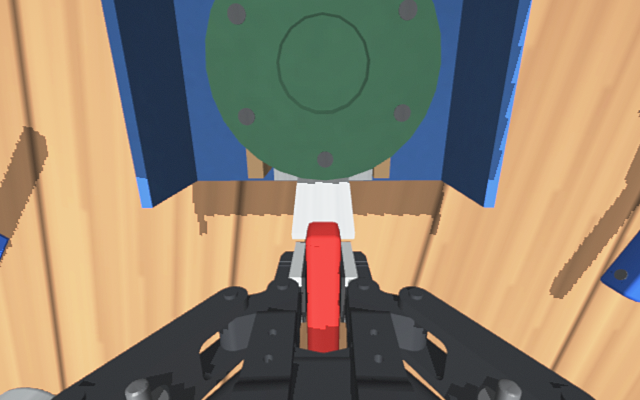

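View pics/s23.png

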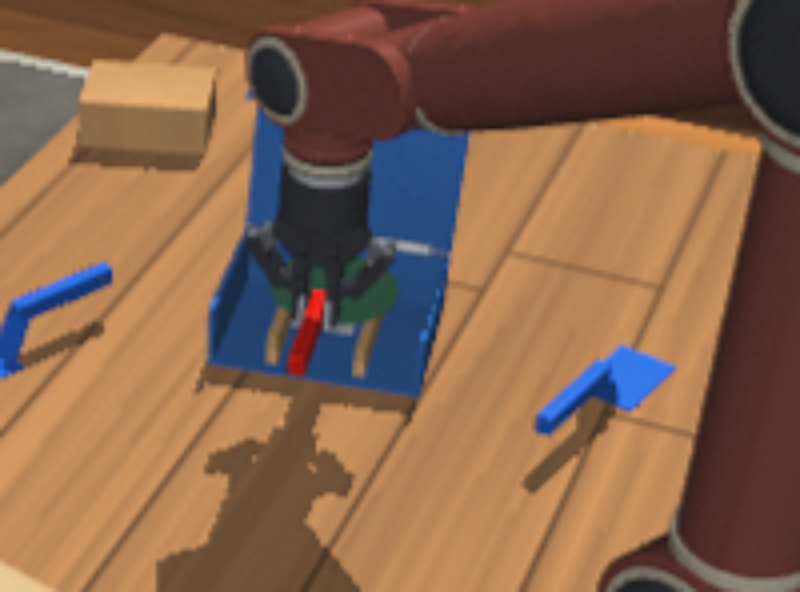

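```bash
python3 - <<'E'
import cv2
im=cv2.imread("pics/w23.png");cv2.imwrite("pics/z23.png",cv2.resize(im[140:200,240:400],None,fx=5,fy=5))
E
```

```text
(no output)
```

View pics/z23.png

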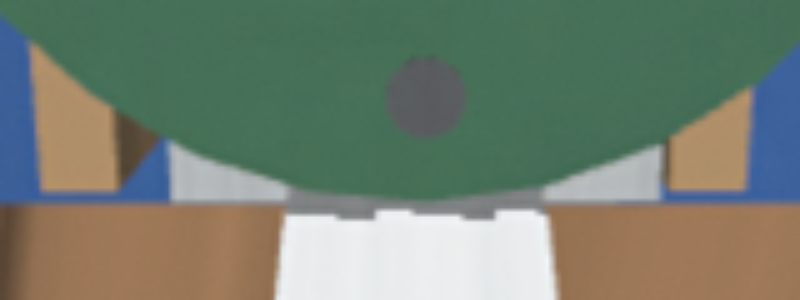

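drive_tool(series=[{"x": 0.1,"y": -0.1,"z": -0.05,"ax": 0,"ay": 0,"az": 0},{"x": 0.22,"y": -0.1,"z": -0.05,"ax": 0,"ay": 0,"az": 0},{"x": 0.34,"y": -0.1,"z": -0.05,"ax": 0,"ay": 0,"az": 0},{"x": 0.44,"y": -0.1,"z": -0.05,"ax": 0,"ay": 0,"az": 0},{"x": 0.5,"y": -0.1,"z": -0.05,"ax": 0,"ay": 0,"az": 0}])

```text
time: 20.73
tool_pos: [0.5147, -0.2221, 0.0739]
tool_rot: [0.456, -0.539, 0.457, 0.541]
contact_force: [-0.5, -0.4, -3.2]
gripper_width: 0.176
```

```bash
python3 - <<'E'
from h import *
for i in range(2):g=cams.grab_frame("wrist")
cv2.imwrite("pics/z24.png",cv2.resize(g["img"][140:200,240:400],None,fx=5,fy=5))
r,p,s=Rt();print(s["time"],p,s["contact_force"],s["ft_torque"])
print(box_now())
E
```

```text
20.8333 [ 0.515 -0.222  0.074] [ 0.095  0.947 -3.039] [ 0.25  -0.004 -0.001]
(np.float64(-0.3090402828799706), np.float64(1.9472489345461057), np.float64(41.88567567803694), array([-80.421,   0.058,  -0.091]))
```

View pics/z24.png

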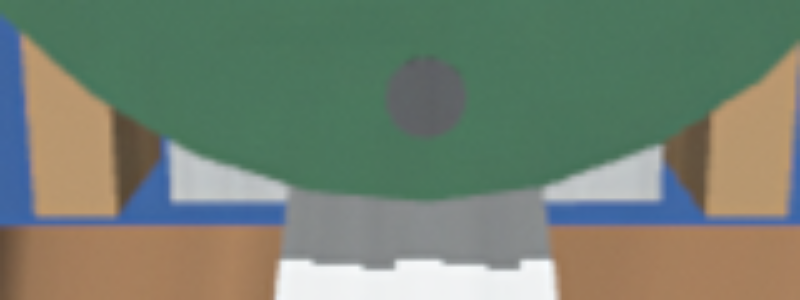

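drive_tool(series=[{"x": 0.07,"y": 0,"z": 0,"ax": 0,"ay": 0,"az": 0},{"x": 0.14,"y": 0,"z": 0,"ax": 0,"ay": 0,"az": 0},{"x": 0.21,"y": 0,"z": 0,"ax": 0,"ay": 0,"az": 0},{"x": 0.28,"y": 0,"z": 0,"ax": 0,"ay": 0,"az": 0},{"x": 0.36,"y": 0,"z": 0,"ax": 0,"ay": 0,"az": 0}])

```text
time: 21.25
tool_pos: [0.5153, -0.2228, 0.0658]
tool_rot: [-0.456, 0.54, -0.457, -0.54]
contact_force: [0.0, -0.6, -1.8]
gripper_width: 0.173
```

```bash
python3 - <<'E'
from h import *
for i in range(2):g=cams.grab_frame("wrist")
cv2.imwrite("pics/w25.png",g["img"])
r,p,s=Rt();print(s["time"],p,s["contact_force"],s["ft_torque"])
print(box_now())
E
```

```text
21.35 [ 0.515 -0.223  0.065] [-0.898  0.072 -2.126] [ 0.104  0.018 -0.009]
(np.float64(0.10140139749359472), np.float64(2.1914796955249187), np.float64(33.35228198999153), array([-80.432,   0.021,  -0.053]))
```

View pics/w25.png

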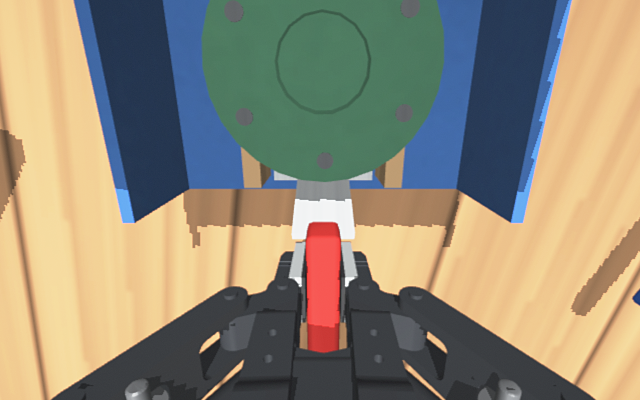

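drive_tool(series=[{"x": 0.1,"y": 0,"z": 0,"ax": 0,"ay": 0,"az": 0},{"x": 0.1,"y": 0,"z": 0.15,"ax": 0,"ay": 0,"az": 0},{"x": 0.1,"y": 0,"z": 0.45,"ax": 0,"ay": 0,"az": 0},{"x": 0.1,"y": 0,"z": 0.8,"ax": 0,"ay": 0,"az": 0},{"x": 0.1,"y": 0,"z": 1.2,"ax": 0,"ay": 0,"az": 0}])

```text
time: 21.77
tool_pos: [0.5099, -0.1921, 0.0631]
tool_rot: [0.457, -0.54, 0.457, 0.54]
contact_force: [0.2, 0.4, -2.1]
gripper_width: 0.174
```

```bash
python3 - <<'E'
from h import *
g=cams.grab_frame("wrist")
cv2.imwrite("pics/w26.png",g["img"])
r,p,s=Rt();print(s["time"],p,s["contact_force"],s["ft_torque"])
print(box_now())
E
```

```text
21.8167 [ 0.509 -0.19   0.063] [ 0.028  1.957 -2.563] [0.148 0.032 0.031]
(np.float64(-32.84423459742781), np.float64(2.0481788094975575), np.float64(30.5473076697301), array([-80.376,   0.138,  -0.08 ]))
```

View pics/w26.png

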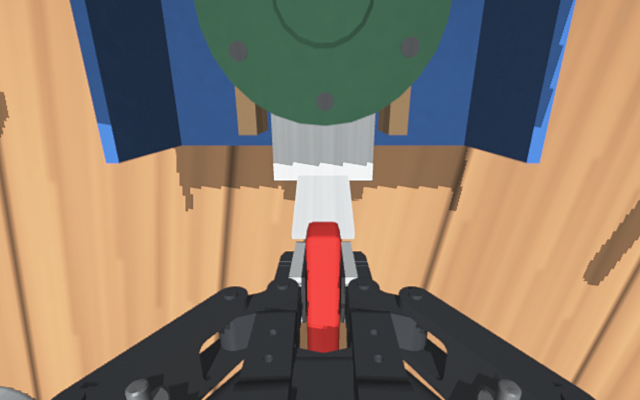

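Cover stays with the box while the blade slides out. Continue out.

drive_tool(series=[{"x": 0,"y": 0,"z": 0.5,"ax": 0,"ay": 0,"az": 0},{"x": 0,"y": 0,"z": 1.1,"ax": 0,"ay": 0,"az": 0},{"x": 0,"y": 0,"z": 1.8,"ax": 0,"ay": 0,"az": 0},{"x": 0,"y": 0,"z": 2.5,"ax": 0,"ay": 0,"az": 0},{"x": 0,"y": 0,"z": 3.2,"ax": 0,"ay": 0,"az": 0}])

```text
time: 22.23
tool_pos: [0.4962, -0.1122, 0.0631]
tool_rot: [0.456, -0.54, 0.457, 0.54]
contact_force: [0.8, -0.1, -2.0]
gripper_width: 0.171
```

drive_tool(series=[{"x": 0,"y": 0,"z": 0.8,"ax": 0,"ay": 0,"az": 0},{"x": 0,"y": 0,"z": 1.6,"ax": 0,"ay": 0,"az": 0},{"x": 0,"y": 0,"z": 2.3,"ax": 0,"ay": 0,"az": 0},{"x": 0,"y": 0,"z": 2.8,"ax": 0,"ay": 0,"az": 0},{"x": 0,"y": 0,"z": 3,"ax": 0,"ay": 0,"az": 0}])

```text
time: 22.65
tool_pos: [0.4835, -0.0379, 0.063]
tool_rot: [0.456, -0.54, 0.456, 0.541]
contact_force: [-0.1, -0.3, -1.3]
gripper_width: 0.17
```

```bash
python3 - <<'E'
from h import *
for i in range(2): g=cams.grab_frame("wrist")
cv2.imwrite("pics/w27.png",g["img"])
T=cams.grab_frame("top");cv2.imwrite("pics/t27.png",T["img"])
r,p,s=Rt();print(s["time"],p,s["contact_force"],s["ft_torque"],s["joint_pos"])
print(box_now(),spat_now())
E
```

```text
22.8 [ 0.484 -0.04   0.063] [-0.301 -0.622 -2.053] [ 0.092 -0.028  0.048] [-0.235 -0.113  2.071 -0.     1.184  2.739]
(np.float64(-185.04290495488988), np.float64(2.2505556274050913), np.float64(31.310807600690175), array([-80.379,  -0.016,  -0.023])) (array([ 0.499, -0.119,  0.031]), array([-80.379,  -0.016,  -0.023]))
```

View pics/w27.png

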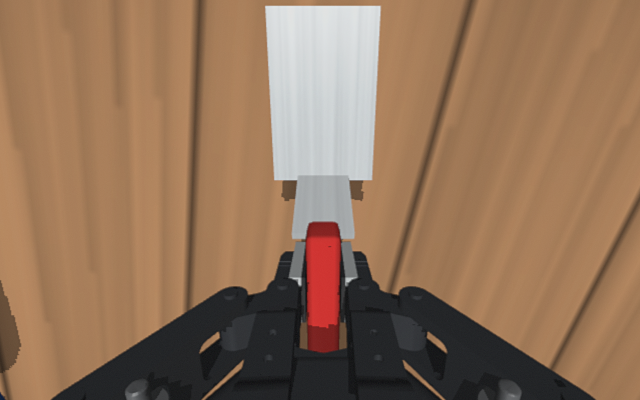

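View pics/t27.png

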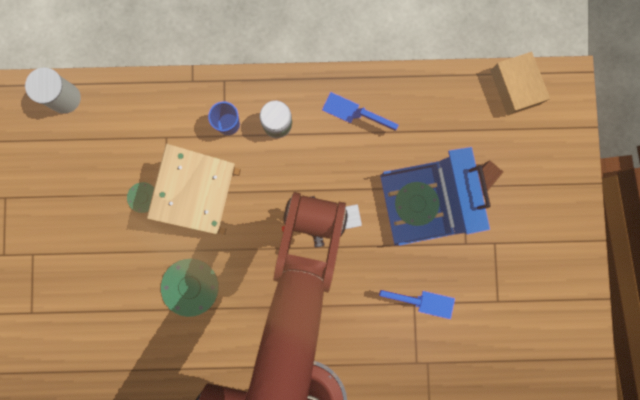

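drive_tool(series=[{"x": 0.3,"y": 0,"z": 0,"ax": 0,"ay": 0,"az": 0},{"x": 0.7,"y": 0,"z": 0,"ax": 0,"ay": 0,"az": 0},{"x": 1.0,"y": 0,"z": 0,"ax": 0,"ay": 0,"az": 0},{"x": 1.18,"y": 0,"z": 0,"ax": 0,"ay": 0,"az": 0},{"x": 1.25,"y": 0,"z": 0,"ax": 0,"ay": 0,"az": 0}])

```text
time: 23.22
tool_pos: [0.4835, -0.0402, 0.0315]
tool_rot: [0.456, -0.538, 0.458, 0.541]
contact_force: [-6.3, 3.2, 11.6]
gripper_width: 0.174
```

```bash
python3 - <<'E'
from h import *
for i in range(3): g=cams.grab_frame("side")
r,p,s=Rt();print(s["time"],p,s["contact_force"],s["ft_torque"],spat_now())
E
```

```text
23.3667 [ 0.484 -0.04   0.032] [-1.343  0.427  2.124] [-0.003  0.306 -0.023] (array([ 0.498, -0.119, -0.   ]), array([-80.461,   0.022,  -0.101]))
```

On the bench. Open and lift away.

drive_tool(series=[{"x": 0,"y": 0,"z": 0,"ax": 0,"ay": 0,"az": 0},{"x": 0,"y": 0,"z": 0,"ax": 0,"ay": 0,"az": 0},{"x": 0,"y": 0,"z": 0,"ax": 0,"ay": 0,"az": 0},{"x": 0,"y": 0,"z": 0,"ax": 0,"ay": 0,"az": 0},{"x": -0.2,"y": 0,"z": 0,"ax": 0,"ay": 0,"az": 0}], hand=0.6)

```text
time: 23.78
tool_pos: [0.4835, -0.04, 0.0361]
tool_rot: [0.456, -0.539, 0.457, 0.541]
contact_force: [-0.5, 0.4, 0.1]
gripper_width: 0.6
```

drive_tool(series=[{"x": -0.6,"y": 0,"z": 0,"ax": 0,"ay": 0,"az": 0},{"x": -1.4,"y": 0,"z": 0,"ax": 0,"ay": 0,"az": 0},{"x": -2.4,"y": 0,"z": 0,"ax": 0,"ay": 0,"az": 0},{"x": -3.6,"y": 0,"z": 0,"ax": 0,"ay": 0,"az": 0},{"x": -4.8,"y": 0,"z": 0,"ax": 0,"ay": 0,"az": 0}])

```text
time: 24.2
tool_pos: [0.4838, -0.04, 0.158]
tool_rot: [0.456, -0.54, 0.457, 0.54]
contact_force: [1.3, 0.5, -0.4]
gripper_width: 0.602
```

drive_tool(series=[{"x": -1.2,"y": 0,"z": 0.5,"ax": 0,"ay": 0,"az": 0},{"x": -2.4,"y": 0,"z": 1,"ax": 0,"ay": 0,"az": 0},{"x": -3,"y": 0,"z": 2,"ax": 0,"ay": 0,"az": 0},{"x": -3,"y": 0,"z": 3,"ax": 0,"ay": 0,"az": 0},{"x": -3,"y": 0,"z": 3.5,"ax": 0,"ay": 0,"az": 0}])

```text
time: 24.62
tool_pos: [0.4704, 0.0479, 0.2346]
tool_rot: [-0.457, 0.541, -0.455, -0.539]
contact_force: [0.3, -0.4, -0.5]
gripper_width: 0.599
```

```bash
python3 - <<'E'
from h import *
S=cams.grab_frame("side");cv2.imwrite("pics/s30.png",cv2.resize(S["img"][60:300,180:480],None,fx=2.6,fy=2.5))
T=cams.grab_frame("top");cv2.imwrite("pics/t30.png",cv2.resize(T["img"][90:330,230:530],None,fx=2.6,fy=2.5))
g=cams.grab_frame("wrist");cv2.imwrite("pics/w30.png",g["img"])
print(sensors.state()["time"])
hsv=cv2.cvtColor(T["img"],cv2.COLOR_BGR2HSV);m=cv2.inRange(hsv,(50,50,20),(92,255,255));m[:,:380]=0;m[:,470:]=0
c,_=cv2.findContours(m,0,1);c=max(c,key=cv2.contourArea);e=cv2.fitEllipse(c)
hs=cv2.cvtColor(S["img"],cv2.COLOR_BGR2HSV);m=cv2.inRange(hs,(50,50,20),(92,255,255));m[:,:310]=0;m[:,380:]=0;m[230:]=0
c,_=cv2.findContours(m,0,1);c=max(c,key=cv2.contourArea);e2=cv2.fitEllipse(c)
print(e,e2,plane(T,*e[0],.047),tri(T,e[0],S,e2[0]),RC)
E
```

```text
24.7667
((417.2770080566406, 203.08084106445312), (40.828697204589844, 42.570220947265625), 122.97834014892578) ((349.85546875, 162.3470001220703), (13.362420082092285, 18.63132095336914), 26.07231903076172) [ 0.529 -0.318  0.047] (array([ 0.516, -0.324,  0.04 ]), np.float64(0.028826890811865395)) [ 0.53  -0.317  0.04 ]
```

View pics/s30.png

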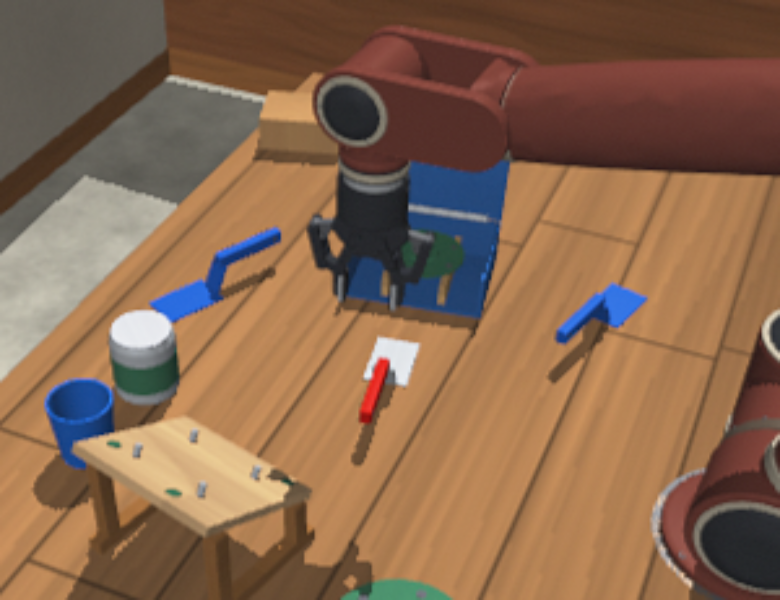

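View pics/t30.png

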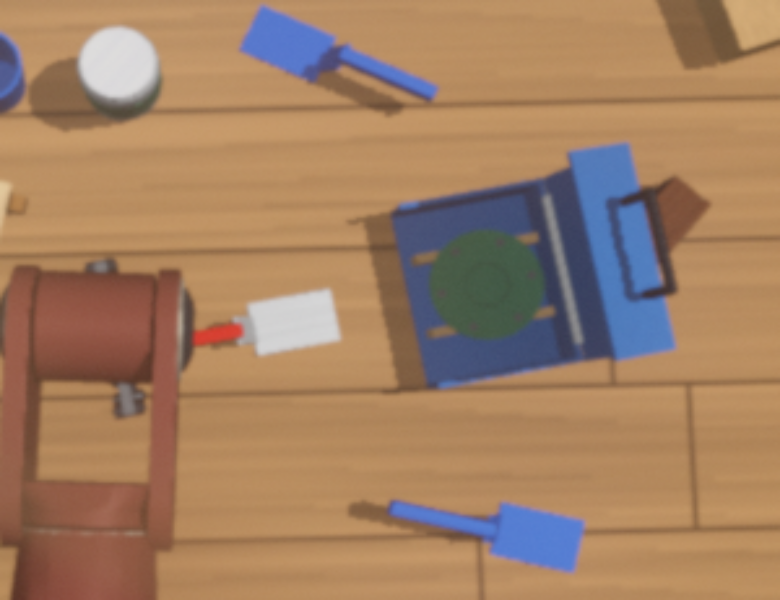

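drive_tool(series=[{"x": -1,"y": 1,"z": 0.5,"ax": 0,"ay": 0,"az": 0},{"x": -2,"y": 2,"z": 1,"ax": 0,"ay": 0,"az": 0},{"x": -2.5,"y": 3.2,"z": 1,"ax": 0,"ay": 0,"az": 0},{"x": -2.5,"y": 4,"z": 1,"ax": 0,"ay": 0,"az": 0},{"x": -2.5,"y": 4.4,"z": 1,"ax": 0,"ay": 0,"az": 0}])

```text
time: 25.18
tool_pos: [0.3563, 0.0516, 0.296]
tool_rot: [-0.457, 0.54, -0.457, -0.539]
contact_force: [0.6, 0.2, -0.3]
gripper_width: 0.6
```

```bash
python3 - <<'E'
from h import *
for i in range(3): S=cams.grab_frame("side")
cv2.imwrite("pics/s31.png",cv2.resize(S["img"][90:230,270:410],None,fx=5,fy=4.2))
T=cams.grab_frame("top")
hsv=cv2.cvtColor(T["img"],cv2.COLOR_BGR2HSV);m=cv2.inRange(hsv,(50,50,20),(92,255,255));m[:,:380]=0;m[:,470:]=0
c,_=cv2.findContours(m,0,1);c=max(c,key=cv2.contourArea);e=cv2.fitEllipse(c)
hs=cv2.cvtColor(S["img"],cv2.COLOR_BGR2HSV);m=cv2.inRange(hs,(50,50,20),(92,255,255));m[:,:310]=0;m[:,380:]=0;m[230:]=0
c,_=cv2.findContours(m,0,1);c=max(c,key=cv2.contourArea);e2=cv2.fitEllipse(c)
print(e,e2,tri(T,e[0],S,e2[0]))
# tilt check: triangulate horizontally extreme points via predicted level ring
q=np.array([plane(S,*p[0],.047)[:2]*1000 for p in c]).astype(np.float32);print("side ring on z=47:",cv2.fitEllipse(q))
E
```

```text
((417.4083251953125, 203.69610595703125), (41.36130905151367, 41.9924430847168), 42.047691345214844) ((335.93218994140625, 161.71153259277344), (14.310260772705078, 21.309703826904297), 135.56903076171875) (array([ 0.54 , -0.317,  0.037]), np.float64(0.025149691476774073))
side ring on z=47: ((548.5748291015625, -301.2826232910156), (61.47370910644531, 116.45319366455078), 37.01545333862305)
```

View pics/s31.png

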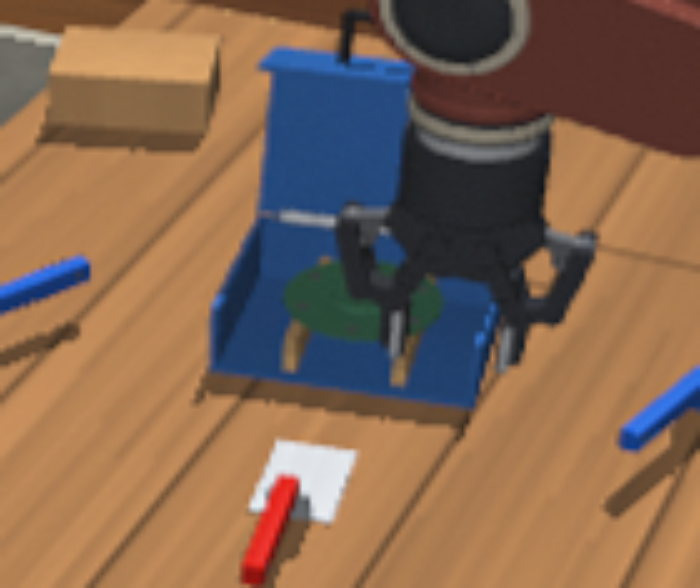

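```bash
python3 - <<'E'
from h import *
print(workorder.job_done())
E
```

```text
the job is handed in; nothing more can be done
None
```

I carried out the whole job and handed it in about 25 s into the 72 s allowed; no verdict was reported.

**What I did**
- Swung the lid up by its bar until it rested on its stop, then let go.
- Gripped the red spatula, touched its tip on the board below the cover and slid the blade under. I then lifted the cover clear of the pegs, levelled it and turned it round to the box.
- Set the cover down on the ribs through the open front, drew the blade out, and laid the spatula flat on the bench in front of the box.

**Last checks**
- **Cover:** the top camera puts its centre at about (0.529, -0.318), about 1.5 mm from where I measured the box's centre. It looks flat on both ribs, face up.
- **Lid:** still standing on its stop.
- **Spatula:** its last measured height was about 0 mm and its tilt about 0.1°, just before I let go. In the pictures it lies flat, about 80 mm clear of the box.
- **Bystanders:** the tin, cup and offcut look unmoved. I judged this by eye and did not measure them.

**Checks that failed or disagreed**
- My two-camera check of the cover's height failed. The gripper hid part of the cover from the side camera, and the rays missed each other by 25 to 29 mm. Rib height and levelness therefore rest on the pictures and on the drop in wrist force when the cover was set down.
- The top camera and wrist camera disagreed by about 3 mm on where the ribs were. I followed the wrist camera.

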